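# Put the washed lab pans away nested on the revolving stand

### The job

Put the washed steel pans away on the revolving stand: nest all of them in one set at the middle of the plate, each sitting level and fully home inside the next larger one, with the handles fanned out well apart so that a hand can take any one of them without touching the next. Then take the stand by its black turning handle and carry it slowly at least once right round, in either direction, to see that no handle catches on anything, and leave the set nested. Do not disturb the bottle, the beaker or the slide box.

Things in the scene. Friction and masses are not known exactly. Their poses are not given: they have to be found in the camera images.
- stand_center (a point): the revolving stand: a round bare metal plate 250 mm across, 11 mm thick, that turns level on a heavy foot fixed to the bench. This point is the middle of the plate's upper face, 40 mm above the bench, marked by a dot and three guide rings; it does not turn with the plate. The plate turns stiffly (0.2 N m) and stays where it is left
- turntable (a joint): angle of the stand's plate about the vertical through stand_center, rad, growing counter-clockwise seen from above, without stops in either direction. It counts on past a full turn: it reads within 0.15 of 0 at the start, whichever way the plate then happens to face, so one full turn brings it to about +6.28 or -6.28
- spinner_grip (a point): the stand's turning handle: an upright black sleeve, 21 mm across, standing on the plate 100 mm from its middle, from 46 to 124 mm above the bench (steel tip to 128 mm). It rolls freely on its own pin, so it can be held firmly while it is carried round. This point is on the sleeve's axis, 100 mm above the bench
- pan1: stainless steel pan, the largest of a set of four: 100 mm across at the rim, 92 mm at the foot, wall 2.5 mm, 50 mm high, bottom 4 mm thick, 220 g. Origin at the centre of its underside, z up. Its straight handle (black sleeve, 14 mm wide, 10 mm thick) leaves the rim along the pan's +x, just above the rim, rises by 8 degrees and ends 127 mm from the pan's axis
- pan1_grip (a point): middle of pan1's handle section, 85 mm from the pan's axis and 60 mm above its underside: pinched here from above, the fingers stay outside the larger rims. All pans are equally high: nested, each stands on the floor of the next larger one, 4 mm higher, its handle 3 mm over the larger rims. Two handles pointing the same way foul each other and keep the pan from going home
- pan2: stainless steel pan, the second largest of a set of four: 85 mm across at the rim, 77 mm at the foot, wall 2.5 mm, 50 mm high, bottom 4 mm thick, 170 g. Origin at the centre of its underside, z up. Its straight handle (black sleeve, 14 mm wide, 10 mm thick) leaves the rim along the pan's +x, just above the rim, rises by 8 degrees and ends 119.5 mm from the pan's axis
- pan2_grip (a point): middle of pan2's handle section, 85 mm from the pan's axis and 61 mm above its underside: pinched here from above, the fingers stay outside the larger rims. All pans are equally high: nested, each stands on the floor of the next larger one, 4 mm higher, its handle 3 mm over the larger rims. Two handles pointing the same way foul each other and keep the pan from going home
- pan3: stainless steel pan, the third largest of a set of four: 70 mm across at the rim, 62 mm at the foot, wall 2.5 mm, 50 mm high, bottom 4 mm thick, 130 g. Origin at the centre of its underside, z up. Its straight handle (black sleeve, 14 mm wide, 10 mm thick) leaves the rim along the pan's +x, just above the rim, rises by 8 degrees and ends 112 mm from the pan's axis
- pan3_grip (a point): middle of pan3's handle section, 85 mm from the pan's axis and 62 mm above its underside: pinched here from above, the fingers stay outside the larger rims. All pans are equally high: nested, each stands on the floor of the next larger one, 4 mm higher, its handle 3 mm over the larger rims. Two handles pointing the same way foul each other and keep the pan from going home
- pan4: stainless steel pan, the smallest of a set of four: 55 mm across at the rim, 47 mm at the foot, wall 2.5 mm, 50 mm high, bottom 4 mm thick, 100 g. Origin at the centre of its underside, z up. Its straight handle (black sleeve, 14 mm wide, 10 mm thick) leaves the rim along the pan's +x, just above the rim, rises by 8 degrees and ends 104.5 mm from the pan's axis
- pan4_grip (a point): middle of pan4's handle section, 85 mm from the pan's axis and 63 mm above its underside: pinched here from above, the fingers stay outside the larger rims. All pans are equally high: nested, each stands on the floor of the next larger one, 4 mm higher, its handle 3 mm over the larger rims. Two handles pointing the same way foul each other and keep the pan from going home
- mat: grey ribbed draining mat on which the pans stand at first, 350 x 440 mm, 4 mm thick, fixed; origin at the centre of its underside
- reagent: bystander: amber reagent bottle, 60 mm across, 150 mm tall, on the bench beyond the work; origin at the centre of its underside
- slidebox: bystander: flat grey microscope slide box, 90 x 170 x 30 mm, on the bench beyond the work; origin at the centre of its underside
- beaker: bystander: glass beaker, 68 mm across, 85 mm tall, on the bench beyond the work; origin at the centre of its underside
Not all that is in view belongs to the job. What is shaped like the pan3 but blue is not meant.

How it is judged:
On the way, in this order (a step that is already met when the one before it is completed fails the run):
1. all pans nested at the middle of the stand, fully home, handles apart, let go (horizontal distance between each of pan1, pan2, pan3, pan4 and stand_center below 0.03 m and z of pan1 in the frame of stand_center between -0.005 and 0.004 m and angle between each of pan1, pan2, pan3, pan4's own z axis and vertical below 0.07 rad and linear speed of each of pan1, pan2, pan3, pan4 below 0.03 m/s and horizontal distance between pan1_grip and pan2_grip above 0.058 m and horizontal distance between each of pan1_grip, pan2_grip and pan3_grip above 0.058 m and horizontal distance between each of pan1_grip, pan2_grip, pan3_grip and pan4_grip above 0.058 m and z of pan2 in the frame of stand_center between -0.005 and 0.008 m and z of pan3 in the frame of stand_center between -0.005 and 0.012 m and z of pan4 in the frame of stand_center between -0.005 and 0.016 m and contact force between each of pan1, pan2, pan3, pan4 and the fingers below 0.3 N), for 0.3 s.
2. the stand has been carried through a full turn (5.85 rad from the zero of its joint) ((value of joint turntable above 5.85 rad or value of joint turntable below -5.85 rad)), for 0.1 s.
At the end, for the whole second after the job is handed in: Every pan present: level within 4 deg, at rest, axis within 30 mm of the plate's middle, underside at most 4, 8, 12, 16 mm (pan1 to pan4) above the plate. Any two handles 58 mm or more apart at their grip points (about 40 deg). Stand joint beyond +5.85 or -5.85 rad and still (horizontal distance between each of pan1, pan2, pan3, pan4 and stand_center below 0.03 m and z of pan1 in the frame of stand_center between -0.005 and 0.004 m and angle between each of pan1, pan2, pan3, pan4's own z axis and vertical below 0.07 rad and linear speed of each of pan1, pan2, pan3, pan4 below 0.03 m/s and horizontal distance between pan1_grip and pan2_grip above 0.058 m and horizontal distance between each of pan1_grip, pan2_grip and pan3_grip above 0.058 m and horizontal distance between each of pan1_grip, pan2_grip, pan3_grip and pan4_grip above 0.058 m and z of pan2 in the frame of stand_center between -0.005 and 0.008 m and z of pan3 in the frame of stand_center between -0.005 and 0.012 m and z of pan4 in the frame of stand_center between -0.005 and 0.016 m and (value of joint turntable above 5.85 rad or value of joint turntable below -5.85 rad) and velocity of joint turntable between -0.1 and 0.1 rad/s); the robot touches nothing.
It fails at once if the reagent bottle is shifted more than 30 mm or tipped over (distance of reagent from where it was at the start of the episode above 0.03 m or angle between reagent's own z axis and vertical above 0.5 rad).
It fails at once if the slide box is shifted more than 30 mm or tipped over (distance of slidebox from where it was at the start of the episode above 0.03 m or angle between slidebox's own z axis and vertical above 0.5 rad).
It fails at once if the beaker is shifted more than 30 mm or tipped over (distance of beaker from where it was at the start of the episode above 0.03 m or angle between beaker's own z axis and vertical above 0.5 rad).
It fails at once if the stand is spun faster than 2.5 rad/s (velocity of joint turntable above 2.5 rad/s or velocity of joint turntable below -2.5 rad/s).
Of pan1, pan2, pan3, pan4 only 3 to 4 are there at a start; the rules pass over those that are not, and their reading is None.
At some moment in a run one of pan1, pan2, pan3, pan4 may be knocked a few centimetres aside while the robot is not near it.
Once in a run the grip may slacken for a moment while it holds something.
It also fails if it takes over 210 s, if anything falls off the work surface, if the arm or the gripper's body presses on something with over 40 N, if the wrist force passes 120 N, or if a joint passes its speed limit or range.

### The arm

A 7-joint arm with a two-finger parallel gripper is mounted at the origin on the work surface. World frame = base frame: x ahead of the robot, y to its left, z up, the work surface at z = 0. Lengths are in m, angles in rad, forces in N, time in s.
With the tool pointing down it reaches from about 0.425 to 1.025 m from the base axis. Payload 9.4 kg.
Tool frame: the origin (TCP) lies midway between the tips of the shut fingers; the grasp point (between the pads) lies 19 mm behind it (manip.pinch_z is the distance from the TCP to the grasp point, in m); z points along the fingers, y is the line along which they close (so a half turn about z gives the same grasp; the last joint's range is limited). The gripper opens to 85 mm and grips with 20 to 120 N. Pads are 22 mm wide; open, the fingers measure 114 mm over their backs; the gripper's body (76 mm by 85 mm) begins 54 mm behind the grasp point. The pads swing forward as they close: fully open they stand 13 mm farther back than shut.
Start: joints at [1.024, 0.599, -0.003, 1.599, 0.002, 0.943, -0.08], TCP at [0.328, -0.646, 0.231] pointing down, gripper open.
Joint ranges: [-2.57, 2.57], [-0.35, 1.97], [-1.29, 1.29], [0.11, 2.56], [-1.05, 4.19], [0.11, 1.86], [-2.63, 2.63]. Speed limits (rad/s): [2.22, 2.22, 3.01, 3.01, 3.14, 3.14, 3.14].

### API

Orientations are given as [roll, pitch, yaw] about the fixed x, y, z axes, in that order (R = Rz(yaw) Ry(pitch) Rx(roll)).
In Python, from plant import manip gives the robot as it stands. The module is installed in compiled form; this text tells all that it offers.
- The arm moves only by the tool send_rows, never from a script. Its argument "moves" is a list of rows, each an object of numbers: "fingers": the finger opening in cm, from 0 to 8.54; "x", "y", "z": the shift along the tool's x, y, z in cm; "rx", "ry", "rz": the turn, a rotation vector about the tool's x, y, z in degrees. In form: [{"fingers": .., "x": .., "y": .., "z": .., "rx": .., "ry": .., "rz": ..}, ...]. A call has 1 to 5 rows; each row shifts and turns the commanded pose from where the row before left it, along the tool's axes as they then stand; what a row does not reach is not made up. A row lasts 1/10 s, in which the tool goes at most 50 mm and 8.59 degrees, less where a joint would pass 70% of its speed; a pose out of reach is approached as far as the arm can. A call with a gripper value outside its range is refused whole. The fingers move at their own pace and stop on an object; the grip force is fixed at half the most. Time passes only in rows, so rows that do not move let the fingers close. It gives the time, the measured TCP pose, the force, the opening and the grip force at its end, in the units of the state.
- manip.read_state(): the state, without advancing time (a new reading comes with each control period).
- manip.snapshot(name): name is "scene" or "top" or "wrist"; returns a dict with "frame" (384x512x3 uint8, red, green, blue), "fov_y" (degrees; the focal length in pixels is half the picture's height over the tangent of half this angle, whatever the lens; pixels are square), "cx", "cy" (the principal point, pixels), "xyz" and "orientation" of the camera in the world. Camera axes: x right, y down, z forward; pixel columns grow to the right and rows downward; lengths in m; the calibration is good to about 2 mm. A picture is of the moment at which its call begins. There is no depth.
- manip.job_done(): hands the job in; it is judged then, once.
The state is a dict: "time_s": time; "joint_positions": joint angles; "joint_vel": joint speeds; "joint_efforts": joint torques, N m; "tool_pos": TCP position; "ee_rot": TCP orientation; "force": force on the tool from outside, world axes, zero at the start; "wrist_torque": the same for the moment, N m; "grip_width": finger opening in m; "grip_force": force on a finger pad.
Only numpy, scipy, OpenCV 4.12 (cv2) and the standard library are available. Lean on these libraries where they do the work, as an engineer would, in place of code of your own. Each camera call takes 0.05 s, during which the arm holds its last target. There are 200 camera calls.

## Working session

There is one attempt and no reset: what is moved stays moved. The work goes in short steps, Python scripts to look and compute and a tool call to move; the robot and the scene stay as the last step left them, time stands still between calls to the robot, and variables do not carry over. Pictures are saved under pics/ and viewed, at most 14 in all, crops included, and the job is handed in when it is done.

Besides the shell and the picture viewer there is one more tool, called as name([rows], argument=value, ...), one row to a line, values as JSON. send_rows: Moves the arm, as the interface text tells. Its arguments: {"type":"object","properties":{"moves":{"type":"array"}},"required":["moves"]}

```bash
mkdir -p pics
cat > h.py <<'E'
import numpy as np,cv2
from scipy.spatial.transform import Rotation as R
from plant import manip
def snap(n,f):
    s=manip.snapshot(n); cv2.imwrite('pics/'+f+'.png',s['frame'][:,:,::-1]); 
    np.save('pics/'+f+'.npy',{k:s[k] for k in s if k!='frame'},allow_pickle=True); return s
def load(f): return np.load('pics/'+f+'.npy',allow_pickle=True).item()
def Rm(o):
    o=np.array(o,float)
    return o if o.shape==(3,3) else (R.from_euler('xyz',o).as_matrix() if o.size==3 else R.from_quat(o).as_matrix())
def w(s,u,v,z):
    f=192/np.tan(np.radians(s['fov_y'])/2); d=Rm(s['orientation'])@np.array([(u-s['cx'])/f,(v-s['cy'])/f,1]); p=np.array(s['xyz'])
    return p+d*(z-p[2])/d[2]
def px(s,P):
    f=192/np.tan(np.radians(s['fov_y'])/2); c=Rm(s['orientation']).T@(np.array(P)-np.array(s['xyz'])); return np.array([s['cx']+f*c[0]/c[2],s['cy']+f*c[1]/c[2]])
E
python3 - <<'E'
from h import *
a=snap('scene','s0');b=snap('top','t0')
print(load('s0'),load('t0'),manip.read_state())
cv2.imwrite('pics/t0b.png',cv2.resize(b['frame'][:,:,::-1],(800,600),interpolation=cv2.INTER_CUBIC))
E
```

```text
{'fov_y': 43.67120538408337, 'cx': 259.0315406839018, 'cy': 192.676435081205, 'xyz': array([ 0.96194211, -0.4709465 ,  1.17956866]), 'orientation': array([-2.55582066, -0.01224952,  0.70712769])} {'fov_y': 52.389647636951906, 'cx': 255.44792712257524, 'cy': 193.3212569977667, 'xyz': array([0.33906369, 0.075059  , 0.95903635]), 'orientation': array([-2.96583733, -0.01504469, -1.56778301])} {'time_s': 0.1, 'joint_positions': array([ 1.02430663,  0.6000773 , -0.00253559,  1.6000281 ,  0.00180518,
        0.94287117, -0.07980735]), 'joint_vel': array([-0.00013771, -0.00142921,  0.00203034, -0.00130338, -0.00050575,
        0.00033327, -0.00090449]), 'joint_efforts': array([ 3.93127411e-03, -7.77988243e+01,  1.56874124e+00, -2.58624941e+01,
        1.25421394e-02,  5.42028560e-03,  8.49153537e-06]), 'tool_pos': array([ 0.32801   , -0.64610692,  0.23048794]), 'ee_rot': array([-3.14021757e+00,  1.37569265e-04,  4.69837540e-01]), 'force': array([ 0.48876509, -0.23124806, -1.11584112]), 'wrist_torque': array([ 0.046933  ,  0.04171827, -0.05355982]), 'grip_force': 0.0, 'grip_width': 0.08575565475120676}
```

View pics/t0b.png

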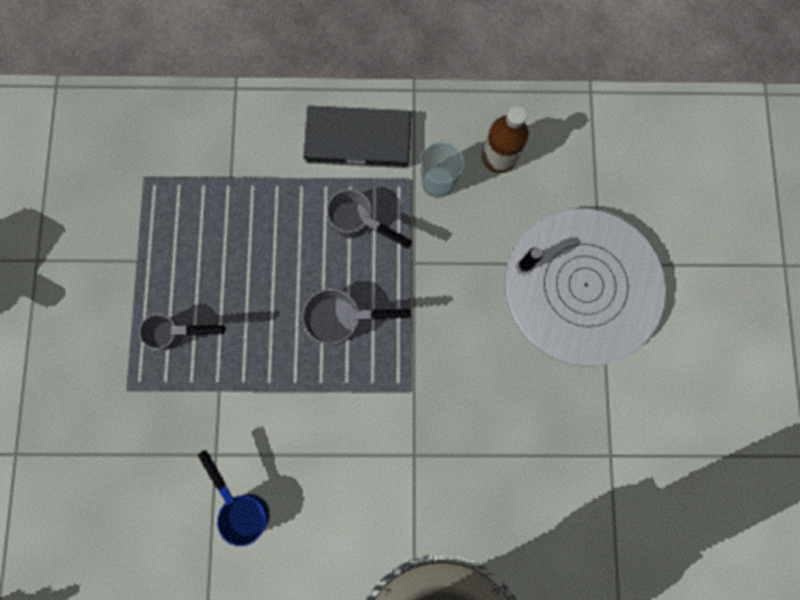

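View pics/s0.png

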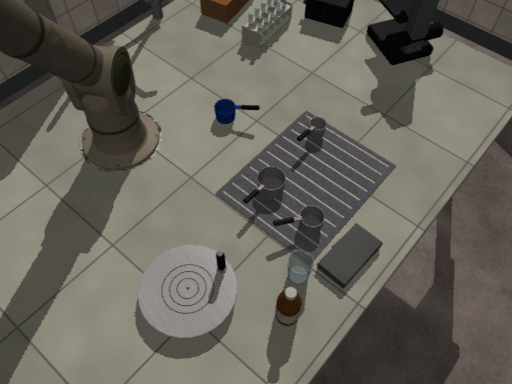

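The top view (800 px) shows three steel pans: a large one at (330,317), a middle one at (350,213) and a small one at (157,332). The blue decoy is at (242,520). The stand's dot is at (586,285) and its black turning handle at (530,258). Next I'll enlarge the pans to confirm which is which.

Run:
```python
from h import *
i=cv2.imread('pics/t0.png')
def c(x,y,w,h,s): return cv2.resize(i[y:y+h,x:x+w],(w*s,h*s),interpolation=cv2.INTER_CUBIC)
A=c(185,115,80,110,5) # 400x550
B=c(85,190,80,55,5);C=c(320,130,80,55,5)
cv2.imwrite('pics/c1.png',np.hstack([A,np.vstack([B,C])]))
```

```text
(no output)
```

View pics/c1.png

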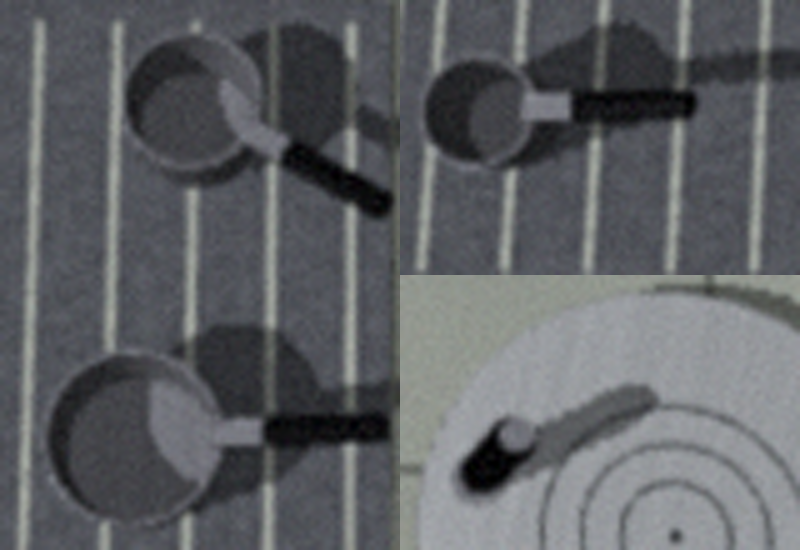

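Run:
```python
from h import *
s=load('t0')
def up(x,y,k): 
    o={'A':(185,115),'B':(85,190),'C':(320,130)}[k]; return o[0]-.5+.5/5*0+(x+.5)/5, o[1]-.5+(y+.5)/5
def W(x,y,k,z): return w(s,*up(x,y,k),z)
for n,k,c,r,tip,zt in [('big','A',(136,437),88,(389,428),.071),('mid','A',(194,102),69,(383,205),.07),('small','B',(75,112),54,(295,103),.07)]:
    C=W(*c,k,.054); T=W(*tip,k,zt); e=[W(c[0]-r,c[1],k,.054),W(c[0]+r,c[1],k,.054),W(c[0],c[1]-r,k,.054),W(c[0],c[1]+r,k,.054)]
    d=T-C; print(n,C.round(4),'dia',np.linalg.norm(e[1]-e[0]).round(4),np.linalg.norm(e[3]-e[2]).round(4),'tip',np.hypot(*d[:2]).round(4),'ang',np.degrees(np.arctan2(d[1],d[0])).round(1))
C=W(276,262,'C',.04);S=W(115,160,'C',.128);print('stand',C,'spin tip',S,np.hypot(*(S-C)[:2]),np.degrees(np.arctan2(*(S-C)[1::-1])))
for n,(x,y),z in [('bottle',(516,115),.15),('beaker',(441,158),.085),('boxcorner',(410,165),.03),('boxc',(306,107),.03)]: print(n,w(s,x*.64,y*.64,z).round(3))
b=load('s0'); print('scene stand',w(b,188,289,.04))
print(R.from_euler('xyz',manip.read_state()['ee_rot']).as_matrix().round(3))
```

```text
big [0.4786 0.1641 0.054 ] dia 0.0823 0.0834 tip 0.118 ang -88.9
mid [0.6425 0.1398 0.054 ] dia 0.0666 0.0696 tip 0.1064 ang -121.3
small [0.4537 0.4236 0.054 ] dia 0.0498 0.0506 tip 0.1059 ang -88.6
stand [ 0.53174758 -0.22653276  0.04      ] spin tip [ 0.55873865 -0.12872899  0.128     ] 0.10145982257961825 74.57200085183769
bottle [ 0.755 -0.103  0.15 ]
beaker [ 0.717 -0.001  0.085]
boxcorner [0.729 0.045 0.03 ]
boxc [0.827 0.215 0.03 ]
scene stand [ 0.5353088  -0.22505144  0.04      ]
[[ 0.892  0.453 -0.001]
 [ 0.453 -0.892  0.001]
 [-0.    -0.001 -1.   ]]
```

```bash
cat >> h.py <<'E'
def plan(x,y,z,yaw,n,dec=1):
    "equal rows (tool axes, cm/deg) to the target; yaw deg = heading of tool x"
    st=manip.read_state(); p=np.array(st['tool_pos']); r=Rm(st['ee_rot']); y0=np.degrees(np.arctan2(r[1,0],r[0,0]))
    dy=(yaw-y0+180)%360-180; st_=(np.array([x,y,z])-p)/n
    for i in range(n):
        a=np.radians(y0+dy*i/n); X=st_@[np.cos(a),np.sin(a),0]; Y=st_@[np.sin(a),-np.cos(a),0]
        print(dict(x=round(100*X,dec),y=round(100*Y,dec),z=round(-100*st_[2],dec),rz=round(-dy/n,1)))
    print('from',p.round(4),round(y0,1),'t',st['time_s'],'w',st['grip_width'])
def grip(cx,cy,h): return cx+.085*np.cos(np.radians(h)),cy+.085*np.sin(np.radians(h))
E
python3 -c "
from h import *
x,y=grip(.4786,.1641,-88.9);plan(x,y,.15,91,15)"
```

```text
{'x': np.float64(3.1), 'y': np.float64(-3.9), 'z': np.float64(0.5), 'rz': np.float64(-4.3)}
{'x': np.float64(3.4), 'y': np.float64(-3.6), 'z': np.float64(0.5), 'rz': np.float64(-4.3)}
{'x': np.float64(3.6), 'y': np.float64(-3.3), 'z': np.float64(0.5), 'rz': np.float64(-4.3)}
{'x': np.float64(3.9), 'y': np.float64(-3.1), 'z': np.float64(0.5), 'rz': np.float64(-4.3)}
{'x': np.float64(4.1), 'y': np.float64(-2.8), 'z': np.float64(0.5), 'rz': np.float64(-4.3)}
{'x': np.float64(4.3), 'y': np.float64(-2.5), 'z': np.float64(0.5), 'rz': np.float64(-4.3)}
{'x': np.float64(4.5), 'y': np.float64(-2.1), 'z': np.float64(0.5), 'rz': np.float64(-4.3)}
{'x': np.float64(4.6), 'y': np.float64(-1.8), 'z': np.float64(0.5), 'rz': np.float64(-4.3)}
{'x': np.float64(4.7), 'y': np.float64(-1.4), 'z': np.float64(0.5), 'rz': np.float64(-4.3)}
{'x': np.float64(4.8), 'y': np.float64(-1.1), 'z': np.float64(0.5), 'rz': np.float64(-4.3)}
{'x': np.float64(4.9), 'y': np.float64(-0.7), 'z': np.float64(0.5), 'rz': np.float64(-4.3)}
{'x': np.float64(4.9), 'y': np.float64(-0.4), 'z': np.float64(0.5), 'rz': np.float64(-4.3)}
{'x': np.float64(4.9), 'y': np.float64(0.0), 'z': np.float64(0.5), 'rz': np.float64(-4.3)}
{'x': np.float64(4.9), 'y': np.float64(0.4), 'z': np.float64(0.5), 'rz': np.float64(-4.3)}
{'x': np.float64(4.9), 'y': np.float64(0.7), 'z': np.float64(0.5), 'rz': np.float64(-4.3)}
from [ 0.328  -0.6461  0.2305] 26.9 t 0.1 w 0.08575565475120676
```

send_rows([
  {"fingers": 4, "x": 3.1, "y": -3.9, "z": 0.5, "rz": -4.3},
  {"fingers": 4, "x": 3.4, "y": -3.6, "z": 0.5, "rz": -4.3},
  {"fingers": 4, "x": 3.6, "y": -3.3, "z": 0.5, "rz": -4.3},
  {"fingers": 4, "x": 3.9, "y": -3.1, "z": 0.5, "rz": -4.3},
  {"fingers": 4, "x": 4.1, "y": -2.8, "z": 0.5, "rz": -4.3},
])

```text
invalid input at $.moves[0]: expected keys fingers, x, y, z, rx, ry, rz
```

send_rows([
  {"fingers": 4, "x": 4.3, "y": -2.5, "z": 0.5, "rz": -4.3},
  {"fingers": 4, "x": 4.5, "y": -2.1, "z": 0.5, "rz": -4.3},
  {"fingers": 4, "x": 4.6, "y": -1.8, "z": 0.5, "rz": -4.3},
  {"fingers": 4, "x": 4.7, "y": -1.4, "z": 0.5, "rz": -4.3},
  {"fingers": 4, "x": 4.8, "y": -1.1, "z": 0.5, "rz": -4.3},
])

```text
invalid input at $.moves[0]: expected keys fingers, x, y, z, rx, ry, rz
```

send_rows([
  {"fingers": 4, "x": 4.9, "y": -0.7, "z": 0.5, "rz": -4.3},
  {"fingers": 4, "x": 4.9, "y": -0.4, "z": 0.5, "rz": -4.3},
  {"fingers": 4, "x": 4.9, "y": 0, "z": 0.5, "rz": -4.3},
  {"fingers": 4, "x": 4.9, "y": 0.4, "z": 0.5, "rz": -4.3},
  {"fingers": 4, "x": 4.9, "y": 0.7, "z": 0.5, "rz": -4.3},
])

```text
invalid input at $.moves[0]: expected keys fingers, x, y, z, rx, ry, rz
```

Run:
```python
from h import *
x,y=grip(.4786,.1641,-88.9);plan(x,y,.15,91,1,2)
s=snap('wrist','w1'); cv2.imwrite('pics/w1b.png',s['frame'][:,:,::-1])
for n,P in [('c',[.4786,.1641,.054]),('tip',[.4786,.0455,.071]),('grip',[x,y,.07])]: print(n,px(s,P).round(1))
```

```text
{'x': np.float64(46.41), 'y': np.float64(-57.77), 'z': np.float64(8.05), 'rz': np.float64(-64.1)}
from [ 0.328  -0.6461  0.2305] 26.9 t 0.1 w 0.08575565475120676
c [-931.1 -713.1]
tip [-743.5 -614.3]
grip [-819.6 -662. ]
```

View pics/w1b.png

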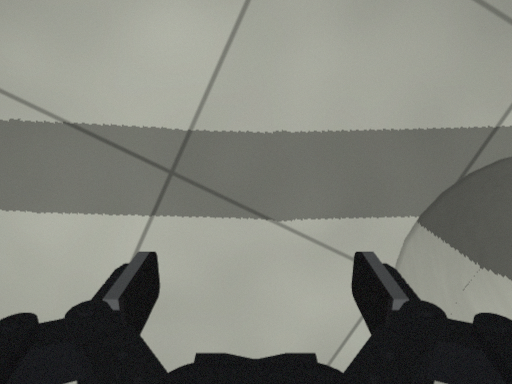

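All seven keys are required, so the moves were refused and the arm hasn't moved. The wrist picture shows bare bench and the fingers at (135,290) and (378,290). I'll resend the moves.

send_rows([
  {"fingers": 4, "x": 3.1, "y": -3.9, "z": 0.5, "rx": 0, "ry": 0, "rz": -4.3},
  {"fingers": 4, "x": 3.4, "y": -3.6, "z": 0.5, "rx": 0, "ry": 0, "rz": -4.3},
  {"fingers": 4, "x": 3.6, "y": -3.3, "z": 0.5, "rx": 0, "ry": 0, "rz": -4.3},
  {"fingers": 4, "x": 3.9, "y": -3.1, "z": 0.5, "rx": 0, "ry": 0, "rz": -4.3},
  {"fingers": 4, "x": 4.1, "y": -2.8, "z": 0.5, "rx": 0, "ry": 0, "rz": -4.3},
])

```text
time_s: 0.65
tool_pos: [0.3788, -0.4022, 0.2061]
ee_rot: [3.142, -0.0, 0.848]
force: [0.8, 0.4, -1.0]
grip_width: 0.0401
grip_force: 0.0
```

send_rows([
  {"fingers": 4, "x": 4.3, "y": -2.5, "z": 0.5, "rx": 0, "ry": 0, "rz": -4.3},
  {"fingers": 4, "x": 4.5, "y": -2.1, "z": 0.5, "rx": 0, "ry": 0, "rz": -4.3},
  {"fingers": 4, "x": 4.6, "y": -1.8, "z": 0.5, "rx": 0, "ry": 0, "rz": -4.3},
  {"fingers": 4, "x": 4.7, "y": -1.4, "z": 0.5, "rx": 0, "ry": 0, "rz": -4.3},
  {"fingers": 4, "x": 4.8, "y": -1.1, "z": 0.5, "rx": 0, "ry": 0, "rz": -4.3},
])

```text
time_s: 1.15
tool_pos: [0.4293, -0.1605, 0.1812]
ee_rot: [3.141, -0.0, 1.223]
force: [1.5, -0.2, -0.5]
grip_width: 0.04
grip_force: 0.0
```

send_rows([
  {"fingers": 4, "x": 4.9, "y": -0.7, "z": 0.5, "rx": 0, "ry": 0, "rz": -4.3},
  {"fingers": 4, "x": 4.9, "y": -0.4, "z": 0.5, "rx": 0, "ry": 0, "rz": -4.3},
  {"fingers": 4, "x": 4.9, "y": 0, "z": 0.5, "rx": 0, "ry": 0, "rz": -4.3},
  {"fingers": 4, "x": 4.9, "y": 0.4, "z": 0.5, "rx": 0, "ry": 0, "rz": -4.3},
  {"fingers": 4, "x": 4.9, "y": 0.7, "z": 0.5, "rx": 0, "ry": 0, "rz": -4.3},
])

```text
time_s: 1.65
tool_pos: [0.4784, 0.081, 0.1561]
ee_rot: [3.141, 0.0, 1.598]
force: [0.7, -0.8, 0.2]
grip_width: 0.04
grip_force: 0.0
```

Run:
```python
from h import *
x,y=grip(.4786,.1641,-88.9);plan(x,y,.15,91,1,2)
s=snap('wrist','w2')
for n,P in [('c',[.4786,.1641,.054]),('tip',[.4786,.0455,.071]),('grip',[x,y,.07])]: print(n,px(s,P).round(1))
```

```text
{'x': np.float64(-0.19), 'y': np.float64(0.18), 'z': np.float64(0.61), 'rz': np.float64(0.6)}
from [0.4784 0.081  0.1561] 91.6 t 1.65 w 0.039996830234885275
c [257.6  79.2]
tip [253.2 243.6]
grip [256.6 201.1]
```

View pics/w2.png

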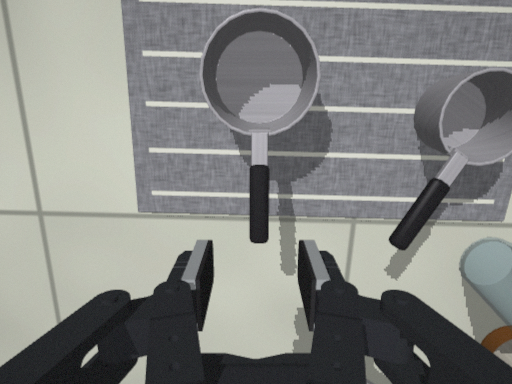

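The wrist view shows pan2's rim centred at (260,73) and its handle tip at (259,242). The beaker is well clear to the right.

Run:
```python
from h import *
s=load('w2'); C=w(s,260.5,73,.054);T=w(s,259.5,241,.071);print(C,T,np.hypot(*(T-C)[:2]),np.degrees(np.arctan2(*(T-C)[1::-1])))
e=[w(s,202,73,.054),w(s,319,73,.054),w(s,260,11,.054),w(s,260,136,.054)];print(np.linalg.norm(e[1]-e[0]),np.linalg.norm(e[3]-e[2]))
C3=w(s,484,117,.054);T3=w(s,399,245,.071);print(C3,T3)
h=np.degrees(np.arctan2(*(T-C)[1::-1]));x,y=grip(C[0],C[1],h);print(x,y,h);plan(x,y,.046,h+180,5,2)
```

```text
[0.48050521 0.16821976 0.054     ] [0.48331242 0.04777737 0.071     ] 0.12047509648430198 -88.66482330406407
0.08183348346974283 0.08251345415481208
[0.64359204 0.14258236 0.054     ] [0.58930661 0.0473467  0.071     ]
0.48248580849764017 0.08324283879531601 -88.66482330406407
{'x': np.float64(-0.15), 'y': np.float64(0.04), 'z': np.float64(2.2), 'rz': np.float64(0.2)}
{'x': np.float64(-0.15), 'y': np.float64(0.04), 'z': np.float64(2.2), 'rz': np.float64(0.2)}
{'x': np.float64(-0.15), 'y': np.float64(0.04), 'z': np.float64(2.2), 'rz': np.float64(0.2)}
{'x': np.float64(-0.15), 'y': np.float64(0.04), 'z': np.float64(2.2), 'rz': np.float64(0.2)}
{'x': np.float64(-0.15), 'y': np.float64(0.04), 'z': np.float64(2.2), 'rz': np.float64(0.2)}
from [0.4803 0.0905 0.156 ] 92.3 t 1.7 w 0.04012597270446853
```

send_rows([
  {"fingers": 4, "x": -0.2, "y": 0.1, "z": 3, "rx": 0, "ry": 0, "rz": 0.5},
  {"fingers": 4, "x": -0.2, "y": 0.1, "z": 3, "rx": 0, "ry": 0, "rz": 0.5},
  {"fingers": 4, "x": -0.2, "y": 0, "z": 3, "rx": 0, "ry": 0, "rz": 0},
  {"fingers": 4, "x": -0.1, "y": 0, "z": 2, "rx": 0, "ry": 0, "rz": 0},
  {"fingers": 4, "x": 0, "y": 0, "z": 0, "rx": 0, "ry": 0, "rz": 0},
])

```text
time_s: 2.2
tool_pos: [0.479, 0.0717, 0.0441]
ee_rot: [-3.137, 0.001, 1.578]
force: [-1.0, 0.5, 0.3]
grip_width: 0.0399
grip_force: 0.0
```

send_rows([
  {"fingers": 0.5, "x": 0, "y": 0, "z": 0, "rx": 0, "ry": 0, "rz": 0},
  {"fingers": 0.5, "x": 0, "y": 0, "z": 0, "rx": 0, "ry": 0, "rz": 0},
  {"fingers": 0.5, "x": 0, "y": 0, "z": 0, "rx": 0, "ry": 0, "rz": 0},
  {"fingers": 0.5, "x": 0, "y": 0, "z": 0, "rx": 0, "ry": 0, "rz": 0},
  {"fingers": 0.5, "x": 0, "y": 0, "z": 0, "rx": 0, "ry": 0, "rz": 0},
])

```text
time_s: 2.7
tool_pos: [0.4808, 0.0719, 0.047]
ee_rot: [3.14, -0.0, 1.577]
force: [-0.0, -2.2, 3.9]
grip_width: 0.0124
grip_force: 60.1
```

send_rows([
  {"fingers": 0.5, "x": 0, "y": 0, "z": -2, "rx": 0, "ry": 0, "rz": 0},
  {"fingers": 0.5, "x": 0, "y": 0, "z": -4, "rx": 0, "ry": 0, "rz": 0},
  {"fingers": 0.5, "x": 0, "y": 0, "z": -4, "rx": 0, "ry": 0, "rz": 0},
  {"fingers": 0.5, "x": 0, "y": 0, "z": -4, "rx": 0, "ry": 0, "rz": 0},
  {"fingers": 0.5, "x": 0, "y": 0, "z": 0, "rx": 0, "ry": 0, "rz": 0},
])

```text
time_s: 3.2
tool_pos: [0.4823, 0.0725, 0.1908]
ee_rot: [3.134, -0.001, 1.577]
force: [0.5, 0.6, -1.2]
grip_width: 0.0128
grip_force: 59.4
```

Run:
```python
from h import *
x,y=grip(.533,-.226,255);print(x,y);plan(x,y,.19,75,9)
```

```text
0.5110003811662858 -0.3081036952345708
{'x': np.float64(-4.2), 'y': np.float64(0.3), 'z': np.float64(0.0), 'rz': np.float64(1.7)}
{'x': np.float64(-4.2), 'y': np.float64(0.4), 'z': np.float64(0.0), 'rz': np.float64(1.7)}
{'x': np.float64(-4.2), 'y': np.float64(0.5), 'z': np.float64(0.0), 'rz': np.float64(1.7)}
{'x': np.float64(-4.2), 'y': np.float64(0.7), 'z': np.float64(0.0), 'rz': np.float64(1.7)}
{'x': np.float64(-4.2), 'y': np.float64(0.8), 'z': np.float64(0.0), 'rz': np.float64(1.7)}
{'x': np.float64(-4.1), 'y': np.float64(0.9), 'z': np.float64(0.0), 'rz': np.float64(1.7)}
{'x': np.float64(-4.1), 'y': np.float64(1.0), 'z': np.float64(0.0), 'rz': np.float64(1.7)}
{'x': np.float64(-4.1), 'y': np.float64(1.2), 'z': np.float64(0.0), 'rz': np.float64(1.7)}
{'x': np.float64(-4.0), 'y': np.float64(1.3), 'z': np.float64(0.0), 'rz': np.float64(1.7)}
from [0.4823 0.0725 0.1908] 90.4 t 3.2 w 0.01282973049269209
```

send_rows([
  {"fingers": 0.5, "x": -2, "y": 0.1, "z": 0, "rx": 0, "ry": 0, "rz": 1},
  {"fingers": 0.5, "x": -4, "y": 0.2, "z": 0, "rx": 0, "ry": 0, "rz": 1.5},
  {"fingers": 0.5, "x": -4.3, "y": 0.4, "z": 0, "rx": 0, "ry": 0, "rz": 1.5},
  {"fingers": 0.5, "x": -4.3, "y": 0.5, "z": 0, "rx": 0, "ry": 0, "rz": 1.5},
  {"fingers": 0.5, "x": -4.3, "y": 0.6, "z": 0, "rx": 0, "ry": 0, "rz": 1.5},
])

```text
time_s: 3.7
tool_pos: [0.4894, -0.1192, 0.1857]
ee_rot: [-3.141, 0.0, 1.455]
force: [1.5, 0.6, -0.6]
grip_width: 0.0132
grip_force: 40.7
```

send_rows([
  {"fingers": 0.5, "x": -4.3, "y": 0.7, "z": 0, "rx": 0, "ry": 0, "rz": 1.5},
  {"fingers": 0.5, "x": -4.3, "y": 0.8, "z": 0, "rx": 0, "ry": 0, "rz": 1.5},
  {"fingers": 0.5, "x": -4.3, "y": 1, "z": 0, "rx": 0, "ry": 0, "rz": 1.5},
  {"fingers": 0.5, "x": -4, "y": 1, "z": 0, "rx": 0, "ry": 0, "rz": 1.5},
  {"fingers": 0.5, "x": -2, "y": 0.5, "z": 0, "rx": 0, "ry": 0, "rz": 1.5},
])

```text
time_s: 4.2
tool_pos: [0.4981, -0.3149, 0.1853]
ee_rot: [-3.141, 0.001, 1.32]
force: [0.5, 0.5, -1.9]
grip_width: 0.013
grip_force: 62.1
```

send_rows([
  {"fingers": 0.5, "x": 0, "y": 0, "z": 0, "rx": 0, "ry": 0, "rz": 0},
  {"fingers": 0.5, "x": 0, "y": 0, "z": 0, "rx": 0, "ry": 0, "rz": 0},
])

```text
time_s: 4.4
tool_pos: [0.4988, -0.3099, 0.1856]
ee_rot: [-3.14, -0.001, 1.325]
force: [-0.3, 0.2, -1.6]
grip_width: 0.0127
grip_force: 62.1
```

Run:
```python
from h import *
plan(.508,-.319,.082,75,1,2)
s=snap('wrist','w3');t=snap('top','t3')
cv2.imwrite('pics/m3.png',np.hstack([cv2.resize(s['frame'],(400,300)),cv2.resize(t['frame'][90:270,300:512],(400,340))[:300]])[:,:,::-1])
```

```text
{'x': np.float64(-0.66), 'y': np.float64(1.12), 'z': np.float64(10.36), 'rz': np.float64(0.9)}
from [ 0.4988 -0.3099  0.1856] 75.9 t 4.4 w 0.012739877860002349
```

View pics/m3.png

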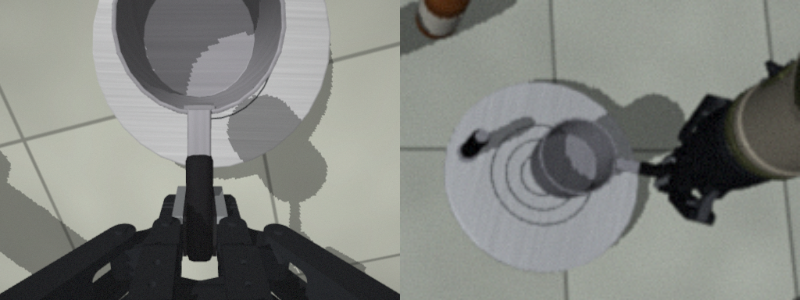

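The wrist view shows pan2 held by its handle, well centred in the pads. In the top crop it is at (573,158), short of the ring centre at (542,180) mostly because it is still held high.

Run:
```python
from h import *
s=load('t3')
for z in(.185,.195): print(w(s,391.7,173.6,z))
g=load('w3'); a=w(g,198*1.28,20*1.28,.194); print(a, w(g,199*1.28,108*1.28,.194), w(g,112*1.28,20*1.28,.194), w(g,285*1.28,20*1.28,.194))
```

```text
[ 0.5190923  -0.21454436  0.185     ]
[ 0.51676646 -0.21080289  0.195     ]
[ 0.52296886 -0.21509865  0.194     ] [ 0.51329341 -0.25545499  0.194     ] [ 0.48338969 -0.20513572  0.194     ] [ 0.56296349 -0.22516615  0.194     ]
```

send_rows([
  {"fingers": 0.5, "x": -0.3, "y": 0.6, "z": 3, "rx": 0, "ry": 0, "rz": 0.5},
  {"fingers": 0.5, "x": -0.3, "y": 0.5, "z": 3, "rx": 0, "ry": 0, "rz": 0.5},
  {"fingers": 0.5, "x": 0, "y": 0, "z": 2, "rx": 0, "ry": 0, "rz": 0},
  {"fingers": 0.5, "x": 0, "y": 0, "z": 0, "rx": 0, "ry": 0, "rz": 0},
  {"fingers": 0.5, "x": 0, "y": 0, "z": 0, "rx": 0, "ry": 0, "rz": 0},
])

```text
time_s: 5.0
tool_pos: [0.5087, -0.3179, 0.1066]
ee_rot: [-3.141, -0.001, 1.31]
force: [-0.2, 0.1, -1.5]
grip_width: 0.0126
grip_force: 62.1
```

Run:
```python
from h import *
s=snap('scene','s4');t=snap('top','t4')
plan(.508,-.319,.082,75,1,2)
cv2.imwrite('pics/m4.png',np.hstack([cv2.resize(s['frame'][200:350,110:280],(400,353)),cv2.resize(t['frame'][90:270,300:512],(400,340),interpolation=cv2.INTER_CUBIC)[:340]][:1]+[np.vstack([cv2.resize(t['frame'][90:270,300:512],(400,340)),np.zeros((13,400,3),np.uint8)])])[:,:,::-1])
```

```text
{'x': np.float64(-0.05), 'y': np.float64(-0.1), 'z': np.float64(2.56), 'rz': np.float64(-0.0)}
from [ 0.5091 -0.3187  0.1076] 75.0 t 5.1 w 0.01253714117961141
```

View pics/m4.png

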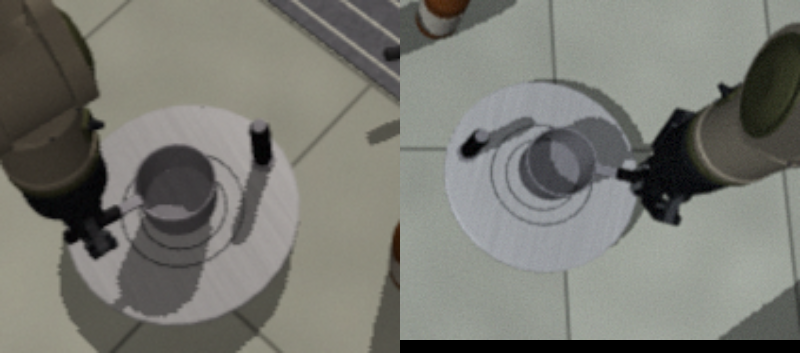

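Pan2 is held level just above the rings, so I'll lower it.

send_rows([
  {"fingers": 0.5, "x": 0, "y": 0, "z": 1.5, "rx": 0, "ry": 0, "rz": 0},
  {"fingers": 0.5, "x": 0, "y": 0, "z": 0.6, "rx": 0, "ry": 0, "rz": 0},
  {"fingers": 0.5, "x": 0, "y": 0, "z": 0.2, "rx": 0, "ry": 0, "rz": 0},
  {"fingers": 0.5, "x": 0, "y": 0, "z": 0, "rx": 0, "ry": 0, "rz": 0},
  {"fingers": 0.5, "x": 0, "y": 0, "z": 0, "rx": 0, "ry": 0, "rz": 0},
])

```text
time_s: 5.6
tool_pos: [0.5086, -0.3192, 0.0839]
ee_rot: [3.141, 0.0, 1.308]
force: [0.7, 0.2, -1.8]
grip_width: 0.0126
grip_force: 62.1
```

send_rows([
  {"fingers": 0.5, "x": 0, "y": 0, "z": 0.2, "rx": 0, "ry": 0, "rz": 0},
  {"fingers": 0.5, "x": 0, "y": 0, "z": 0, "rx": 0, "ry": 0, "rz": 0},
])

```text
time_s: 5.8
tool_pos: [0.5086, -0.3203, 0.0823]
ee_rot: [3.14, 0.001, 1.307]
force: [-2.0, -0.9, 8.5]
grip_width: 0.0129
grip_force: 63.3
```

Contact: 8.5 N at the expected height. I'll release gently and rise.

send_rows([
  {"fingers": 2, "x": 0, "y": 0, "z": 0, "rx": 0, "ry": 0, "rz": 0},
  {"fingers": 3.5, "x": 0, "y": 0, "z": 0, "rx": 0, "ry": 0, "rz": 0},
  {"fingers": 4, "x": 0, "y": 0, "z": 0, "rx": 0, "ry": 0, "rz": 0},
  {"fingers": 4, "x": 0, "y": 0, "z": -4, "rx": 0, "ry": 0, "rz": 0},
  {"fingers": 4, "x": 0, "y": 0, "z": -4, "rx": 0, "ry": 0, "rz": 0},
])

```text
time_s: 6.3
tool_pos: [0.5077, -0.3186, 0.1611]
ee_rot: [-3.139, -0.001, 1.308]
force: [1.7, 0.7, 1.2]
grip_width: 0.0403
grip_force: 0.0
```

send_rows([
  {"fingers": 4, "x": 0, "y": 0, "z": -3, "rx": 0, "ry": 0, "rz": 0},
  {"fingers": 4, "x": 0, "y": 0, "z": 0, "rx": 0, "ry": 0, "rz": 0},
  {"fingers": 4, "x": 0, "y": 0, "z": 0, "rx": 0, "ry": 0, "rz": 0},
])

```text
time_s: 6.6
tool_pos: [0.5085, -0.3193, 0.1918]
ee_rot: [3.14, 0.0, 1.307]
force: [-0.9, -0.4, -1.0]
grip_width: 0.0398
grip_force: 0.0
```

Run:
```python
from h import *
x,y=grip(.6435,.1412,-120.5);plan(x,y,.16,59,10)
```

```text
{'x': np.float64(4.0), 'y': np.float64(-0.1), 'z': np.float64(0.3), 'rz': np.float64(1.6)}
{'x': np.float64(4.0), 'y': np.float64(-0.2), 'z': np.float64(0.3), 'rz': np.float64(1.6)}
{'x': np.float64(4.0), 'y': np.float64(-0.3), 'z': np.float64(0.3), 'rz': np.float64(1.6)}
{'x': np.float64(4.0), 'y': np.float64(-0.5), 'z': np.float64(0.3), 'rz': np.float64(1.6)}
{'x': np.float64(3.9), 'y': np.float64(-0.6), 'z': np.float64(0.3), 'rz': np.float64(1.6)}
{'x': np.float64(3.9), 'y': np.float64(-0.7), 'z': np.float64(0.3), 'rz': np.float64(1.6)}
{'x': np.float64(3.9), 'y': np.float64(-0.8), 'z': np.float64(0.3), 'rz': np.float64(1.6)}
{'x': np.float64(3.9), 'y': np.float64(-0.9), 'z': np.float64(0.3), 'rz': np.float64(1.6)}
{'x': np.float64(3.9), 'y': np.float64(-1.0), 'z': np.float64(0.3), 'rz': np.float64(1.6)}
{'x': np.float64(3.8), 'y': np.float64(-1.1), 'z': np.float64(0.3), 'rz': np.float64(1.6)}
from [ 0.5085 -0.3193  0.1918] 74.9 t 6.6 w 0.03983098230533239
```

send_rows([
  {"fingers": 4, "x": 4, "y": -0.1, "z": 0, "rx": 0, "ry": 0, "rz": 1.6},
  {"fingers": 4, "x": 4, "y": -0.2, "z": 0, "rx": 0, "ry": 0, "rz": 1.6},
  {"fingers": 4, "x": 4, "y": -0.3, "z": 0, "rx": 0, "ry": 0, "rz": 1.6},
  {"fingers": 4, "x": 4, "y": -0.5, "z": 0, "rx": 0, "ry": 0, "rz": 1.6},
  {"fingers": 4, "x": 3.9, "y": -0.6, "z": 0, "rx": 0, "ry": 0, "rz": 1.6},
])

```text
time_s: 7.1
tool_pos: [0.5541, -0.1229, 0.1897]
ee_rot: [-3.139, 0.001, 1.167]
force: [1.2, -0.2, -0.3]
grip_width: 0.0403
grip_force: 0.0
```

send_rows([
  {"fingers": 4, "x": 3.9, "y": -0.7, "z": 0.6, "rx": 0, "ry": 0, "rz": 1.6},
  {"fingers": 4, "x": 3.9, "y": -0.8, "z": 0.6, "rx": 0, "ry": 0, "rz": 1.6},
  {"fingers": 4, "x": 3.9, "y": -0.9, "z": 0.6, "rx": 0, "ry": 0, "rz": 1.6},
  {"fingers": 4, "x": 3.9, "y": -1, "z": 0.6, "rx": 0, "ry": 0, "rz": 1.6},
  {"fingers": 4, "x": 3.8, "y": -1.1, "z": 0.6, "rx": 0, "ry": 0, "rz": 1.6},
])

```text
time_s: 7.6
tool_pos: [0.5996, 0.0709, 0.1593]
ee_rot: [-3.14, 0.002, 1.027]
force: [0.2, -1.1, -0.3]
grip_width: 0.0401
grip_force: 0.0
```

send_rows([
  {"fingers": 4, "x": 0, "y": 0, "z": 0, "rx": 0, "ry": 0, "rz": 0},
  {"fingers": 4, "x": 0, "y": 0, "z": 0, "rx": 0, "ry": 0, "rz": 0},
])

```text
time_s: 7.8
tool_pos: [0.5993, 0.0705, 0.1595]
ee_rot: [-3.139, 0.002, 1.031]
force: [-0.6, -0.7, -0.1]
grip_width: 0.0404
grip_force: 0.0
```

Run:
```python
from h import *
x,y=grip(.6435,.1412,-120.5);plan(x,y,.048,59,4,2)
s=snap('wrist','w5');t=snap('top','t5')
cv2.imwrite('pics/m5.png',np.hstack([cv2.resize(s['frame'],(400,300)),cv2.resize(t['frame'],(400,300))])[:,:,::-1])
print(px(s,[.6435,.1412,.054])/1.28,px(s,[.588,.047,.071])/1.28)
```

```text
{'x': np.float64(-0.04), 'y': np.float64(0.05), 'z': np.float64(2.79), 'rz': np.float64(0.0)}
{'x': np.float64(-0.04), 'y': np.float64(0.05), 'z': np.float64(2.79), 'rz': np.float64(0.0)}
{'x': np.float64(-0.04), 'y': np.float64(0.05), 'z': np.float64(2.79), 'rz': np.float64(0.0)}
{'x': np.float64(-0.04), 'y': np.float64(0.05), 'z': np.float64(2.79), 'rz': np.float64(0.0)}
from [0.5993 0.0705 0.1595] 59.1 t 7.8 w 0.040350204089608266
[200.16164531  62.01734263] [200.93296762 180.1549278 ]
```

View pics/m5.png

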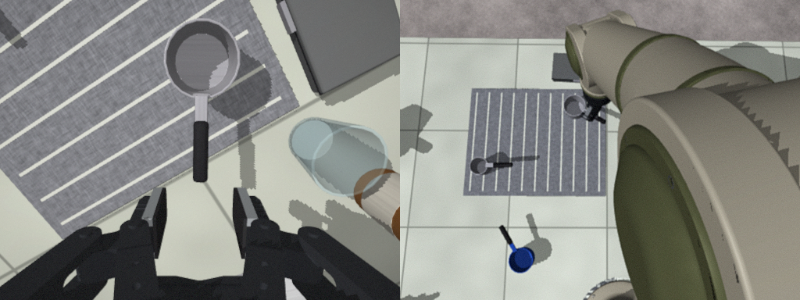

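The wrist view shows pan3's rim at (202,58) and handle tip at (201,181), both as predicted. The beaker is clear to the right.

send_rows([
  {"fingers": 4, "x": 0, "y": 0.1, "z": 4, "rx": 0, "ry": 0, "rz": 0},
  {"fingers": 4, "x": 0, "y": 0.1, "z": 4, "rx": 0, "ry": 0, "rz": 0},
  {"fingers": 4, "x": 0, "y": 0, "z": 3, "rx": 0, "ry": 0, "rz": 0},
  {"fingers": 4, "x": 0, "y": 0, "z": 0.2, "rx": 0, "ry": 0, "rz": 0},
  {"fingers": 4, "x": 0, "y": 0, "z": 0, "rx": 0, "ry": 0, "rz": 0},
])

```text
time_s: 8.4
tool_pos: [0.6016, 0.067, 0.0491]
ee_rot: [-3.141, 0.001, 1.027]
force: [-0.6, 0.6, 1.3]
grip_width: 0.04
grip_force: 0.0
```

send_rows([
  {"fingers": 0.5, "x": 0, "y": 0, "z": 0, "rx": 0, "ry": 0, "rz": 0},
  {"fingers": 0.5, "x": 0, "y": 0, "z": 0, "rx": 0, "ry": 0, "rz": 0},
  {"fingers": 0.5, "x": 0, "y": 0, "z": 0, "rx": 0, "ry": 0, "rz": 0},
  {"fingers": 0.5, "x": 0, "y": 0, "z": 0, "rx": 0, "ry": 0, "rz": 0},
  {"fingers": 0.5, "x": 0, "y": 0, "z": 0, "rx": 0, "ry": 0, "rz": 0},
])

```text
time_s: 8.9
tool_pos: [0.6027, 0.0676, 0.0505]
ee_rot: [3.14, -0.001, 1.028]
force: [-1.5, -2.8, 8.1]
grip_width: 0.0127
grip_force: 61.0
```

send_rows([
  {"fingers": 0.5, "x": 0, "y": 0, "z": -2, "rx": 0, "ry": 0, "rz": 0},
  {"fingers": 0.5, "x": 0, "y": 0, "z": -4, "rx": 0, "ry": 0, "rz": 0},
  {"fingers": 0.5, "x": 0, "y": 0, "z": -4, "rx": 0, "ry": 0, "rz": 0},
  {"fingers": 0.5, "x": 0, "y": 0, "z": -4, "rx": 0, "ry": 0, "rz": 0},
  {"fingers": 0.5, "x": 0, "y": 0, "z": 0, "rx": 0, "ry": 0, "rz": 0},
])

```text
time_s: 9.4
tool_pos: [0.6045, 0.0689, 0.1948]
ee_rot: [3.135, -0.006, 1.028]
force: [0.8, 0.9, -1.4]
grip_width: 0.0125
grip_force: 59.9
```

Run:
```python
from h import *
t=snap('top','t6')
cv2.imwrite('pics/m6.png',np.hstack([cv2.resize(t['frame'][110:250,180:330],(400,373)),cv2.resize(t['frame'][110:250,310:460],(400,373),interpolation=cv2.INTER_CUBIC)])[:,:,::-1])
g=load('w5');C=w(g,202*1.28,58*1.28,.054);T=w(g,201*1.28,181*1.28,.071);print(C,T)
```

```text
[0.64670258 0.14330081 0.054     ] [0.58759874 0.04620073 0.071     ]
```

View pics/m6.png

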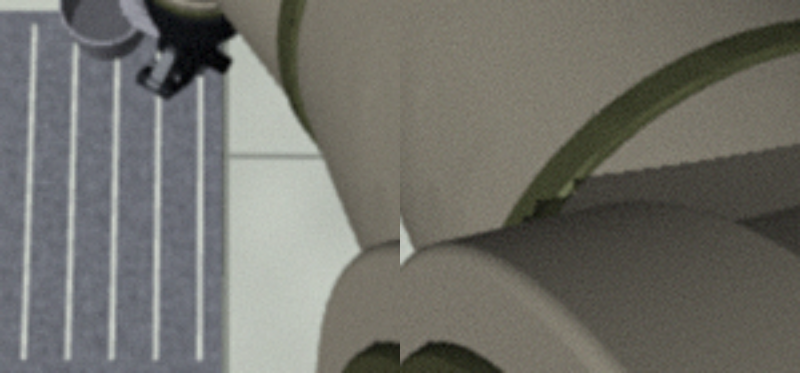

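The top crop shows pan3 in the gripper at (105,15), with the arm hiding the stand. It was grasped about 86 mm from its axis.

Run:
```python
from h import *
plan(.4503,-.2043,.195,-15,15)
```

```text
{'x': np.float64(-2.1), 'y': np.float64(0.1), 'z': np.float64(-0.0), 'rz': np.float64(4.9)}
{'x': np.float64(-2.1), 'y': np.float64(0.2), 'z': np.float64(-0.0), 'rz': np.float64(4.9)}
{'x': np.float64(-2.0), 'y': np.float64(0.4), 'z': np.float64(-0.0), 'rz': np.float64(4.9)}
{'x': np.float64(-2.0), 'y': np.float64(0.6), 'z': np.float64(-0.0), 'rz': np.float64(4.9)}
{'x': np.float64(-1.9), 'y': np.float64(0.8), 'z': np.float64(-0.0), 'rz': np.float64(4.9)}
{'x': np.float64(-1.9), 'y': np.float64(0.9), 'z': np.float64(-0.0), 'rz': np.float64(4.9)}
{'x': np.float64(-1.8), 'y': np.float64(1.1), 'z': np.float64(-0.0), 'rz': np.float64(4.9)}
{'x': np.float64(-1.7), 'y': np.float64(1.2), 'z': np.float64(-0.0), 'rz': np.float64(4.9)}
{'x': np.float64(-1.6), 'y': np.float64(1.4), 'z': np.float64(-0.0), 'rz': np.float64(4.9)}
{'x': np.float64(-1.4), 'y': np.float64(1.5), 'z': np.float64(-0.0), 'rz': np.float64(4.9)}
{'x': np.float64(-1.3), 'y': np.float64(1.6), 'z': np.float64(-0.0), 'rz': np.float64(4.9)}
{'x': np.float64(-1.2), 'y': np.float64(1.7), 'z': np.float64(-0.0), 'rz': np.float64(4.9)}
{'x': np.float64(-1.0), 'y': np.float64(1.8), 'z': np.float64(-0.0), 'rz': np.float64(4.9)}
{'x': np.float64(-0.9), 'y': np.float64(1.9), 'z': np.float64(-0.0), 'rz': np.float64(4.9)}
{'x': np.float64(-0.7), 'y': np.float64(2.0), 'z': np.float64(-0.0), 'rz': np.float64(4.9)}
from [0.6032 0.0686 0.1922] 58.9 t 9.45 w 0.012519224550456466
```

send_rows([
  {"fingers": 0.5, "x": -2.1, "y": 0.1, "z": 0, "rx": 0, "ry": 0, "rz": 4.9},
  {"fingers": 0.5, "x": -2.1, "y": 0.2, "z": 0, "rx": 0, "ry": 0, "rz": 4.9},
  {"fingers": 0.5, "x": -2, "y": 0.4, "z": 0, "rx": 0, "ry": 0, "rz": 4.9},
  {"fingers": 0.5, "x": -2, "y": 0.6, "z": 0, "rx": 0, "ry": 0, "rz": 4.9},
  {"fingers": 0.5, "x": -1.9, "y": 0.8, "z": 0, "rx": 0, "ry": 0, "rz": 4.9},
])

```text
time_s: 9.95
tool_pos: [0.5499, -0.0232, 0.1879]
ee_rot: [-3.14, 0.002, 0.598]
force: [0.4, 0.1, -1.3]
grip_width: 0.0124
grip_force: 60.0
```

send_rows([
  {"fingers": 0.5, "x": -1.9, "y": 0.9, "z": 0, "rx": 0, "ry": 0, "rz": 4.9},
  {"fingers": 0.5, "x": -1.8, "y": 1.1, "z": 0, "rx": 0, "ry": 0, "rz": 4.9},
  {"fingers": 0.5, "x": -1.7, "y": 1.2, "z": 0, "rx": 0, "ry": 0, "rz": 4.9},
  {"fingers": 0.5, "x": -1.6, "y": 1.4, "z": 0, "rx": 0, "ry": 0, "rz": 4.9},
  {"fingers": 0.5, "x": -1.4, "y": 1.5, "z": 0, "rx": 0, "ry": 0, "rz": 4.9},
])

```text
time_s: 10.45
tool_pos: [0.4986, -0.1144, 0.1881]
ee_rot: [-3.141, 0.002, 0.17]
force: [-0.4, -0.4, -1.1]
grip_width: 0.0129
grip_force: 60.0
```

send_rows([
  {"fingers": 0.5, "x": -1.3, "y": 1.6, "z": 0, "rx": 0, "ry": 0, "rz": 4.9},
  {"fingers": 0.5, "x": -1.2, "y": 1.7, "z": 0, "rx": 0, "ry": 0, "rz": 4.9},
  {"fingers": 0.5, "x": -1, "y": 1.8, "z": 0, "rx": 0, "ry": 0, "rz": 4.9},
  {"fingers": 0.5, "x": -0.9, "y": 1.9, "z": 0, "rx": 0, "ry": 0, "rz": 4.9},
  {"fingers": 0.5, "x": -0.7, "y": 2, "z": 0, "rx": 0, "ry": 0, "rz": 4.9},
])

```text
time_s: 10.95
tool_pos: [0.4478, -0.206, 0.1892]
ee_rot: [3.142, 0.0, -0.261]
force: [0.2, -0.7, -1.3]
grip_width: 0.0122
grip_force: 60.0
```

send_rows([
  {"fingers": 0.5, "x": 0, "y": 0, "z": 0, "rx": 0, "ry": 0, "rz": 0},
  {"fingers": 0.5, "x": 0, "y": 0, "z": 0, "rx": 0, "ry": 0, "rz": 0},
  {"fingers": 0.5, "x": 0, "y": 0, "z": 0, "rx": 0, "ry": 0, "rz": 0},
])

```text
time_s: 11.25
tool_pos: [0.4491, -0.2043, 0.1893]
ee_rot: [-3.141, -0.0, -0.254]
force: [-0.0, -0.0, -1.0]
grip_width: 0.0129
grip_force: 59.9
```

Run:
```python
from h import *
plan(.4503,-.2043,.09,-15,1,2)
s=snap('scene','s7');t=snap('wrist','w7')
cv2.imwrite('pics/m7.png',np.hstack([cv2.resize(s['frame'][180:360,110:300],(400,379)),np.vstack([cv2.resize(t['frame'],(400,300)),np.zeros((79,400,3),np.uint8)])])[:,:,::-1])
print(px(t,[.5337,-.2266,.09])/1.28)
```

```text
{'x': np.float64(0.12), 'y': np.float64(-0.03), 'z': np.float64(9.93), 'rz': np.float64(0.4)}
from [ 0.4491 -0.2043  0.1893] -14.6 t 11.25 w 0.01286662751065944
[199.49809948  58.61564592]
```

View pics/m7.png

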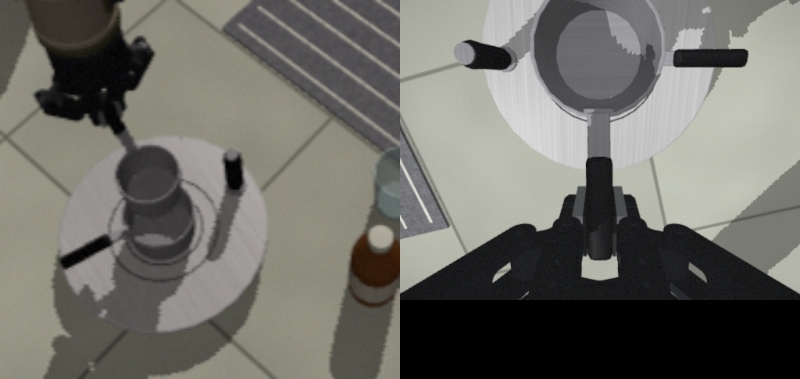

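The scene crop shows pan3 above pan2, and the turning handle at (233,170) clear of both. In the wrist view pan2's handle axis is at row 58, as predicted, so I'll lower.

send_rows([
  {"fingers": 0.5, "x": 0.1, "y": 0, "z": 3, "rx": 0, "ry": 0, "rz": 0},
  {"fingers": 0.5, "x": 0, "y": 0, "z": 3, "rx": 0, "ry": 0, "rz": 0},
  {"fingers": 0.5, "x": 0, "y": 0, "z": 2, "rx": 0, "ry": 0, "rz": 0},
  {"fingers": 0.5, "x": 0, "y": 0, "z": 1, "rx": 0, "ry": 0, "rz": 0},
  {"fingers": 0.5, "x": 0, "y": 0, "z": 0, "rx": 0, "ry": 0, "rz": 0},
])

```text
time_s: 11.85
tool_pos: [0.4495, -0.2044, 0.0983]
ee_rot: [-3.141, 0.002, -0.254]
force: [-0.4, -0.3, -0.6]
grip_width: 0.0128
grip_force: 59.9
```

send_rows([
  {"fingers": 0.5, "x": 0, "y": 0, "z": 0.4, "rx": 0, "ry": 0, "rz": 0},
  {"fingers": 0.5, "x": 0, "y": 0, "z": 0, "rx": 0, "ry": 0, "rz": 0},
  {"fingers": 0.5, "x": 0, "y": 0, "z": 0, "rx": 0, "ry": 0, "rz": 0},
])

```text
time_s: 12.15
tool_pos: [0.4502, -0.2049, 0.096]
ee_rot: [3.142, -0.001, -0.254]
force: [-0.2, -0.5, -2.1]
grip_width: 0.0123
grip_force: 59.9
```

send_rows([
  {"fingers": 0.5, "x": 0, "y": 0, "z": 0.3, "rx": 0, "ry": 0, "rz": 0},
  {"fingers": 0.5, "x": 0, "y": 0, "z": 0, "rx": 0, "ry": 0, "rz": 0},
  {"fingers": 0.5, "x": 0, "y": 0, "z": 0.2, "rx": 0, "ry": 0, "rz": 0},
  {"fingers": 0.5, "x": 0, "y": 0, "z": 0, "rx": 0, "ry": 0, "rz": 0},
])

```text
time_s: 12.55
tool_pos: [0.4494, -0.2048, 0.0904]
ee_rot: [-3.142, 0.0, -0.255]
force: [-2.1, 1.8, 7.7]
grip_width: 0.0129
grip_force: 60.9
```

send_rows([
  {"fingers": 0.5, "x": 0, "y": 0, "z": 0.2, "rx": 0, "ry": 0, "rz": 0},
  {"fingers": 0.5, "x": 0, "y": 0, "z": 0, "rx": 0, "ry": 0, "rz": 0},
])

```text
time_s: 12.75
tool_pos: [0.4485, -0.2043, 0.0887]
ee_rot: [-3.141, 0.002, -0.254]
force: [-6.2, 2.7, 13.5]
grip_width: 0.0123
grip_force: 62.1
```

Contact at about 0.090, the fully home height. I'll release and rise.

send_rows([
  {"fingers": 2, "x": 0, "y": 0, "z": 0, "rx": 0, "ry": 0, "rz": 0},
  {"fingers": 3.5, "x": 0, "y": 0, "z": 0, "rx": 0, "ry": 0, "rz": 0},
  {"fingers": 4, "x": 0, "y": 0, "z": 0, "rx": 0, "ry": 0, "rz": 0},
  {"fingers": 4, "x": 0, "y": 0, "z": -4, "rx": 0, "ry": 0, "rz": 0},
  {"fingers": 4, "x": 0, "y": 0, "z": -4, "rx": 0, "ry": 0, "rz": 0},
])

```text
time_s: 13.25
tool_pos: [0.4491, -0.2047, 0.1682]
ee_rot: [3.142, 0.003, -0.255]
force: [0.3, -0.6, -0.2]
grip_width: 0.0397
grip_force: 0.0
```

send_rows([
  {"fingers": 4, "x": 0, "y": 0, "z": -2, "rx": 0, "ry": 0, "rz": 0},
  {"fingers": 4, "x": 0, "y": 0, "z": 0, "rx": 0, "ry": 0, "rz": 0},
  {"fingers": 4, "x": 0, "y": 0, "z": 0, "rx": 0, "ry": 0, "rz": 0},
])

```text
time_s: 13.55
tool_pos: [0.4499, -0.2047, 0.1883]
ee_rot: [-3.142, -0.001, -0.254]
force: [-0.0, -0.0, -0.4]
grip_width: 0.0401
grip_force: 0.0
```

Run:
```python
from h import *
x,y=grip(.4545,.427,-88.6);print(x,y);plan(x,y,.17,91.5,15)
```

```text
0.45657673514297553 0.3420253733685994
{'x': np.float64(-0.9), 'y': np.float64(-3.5), 'z': np.float64(0.1), 'rz': np.float64(-7.1)}
{'x': np.float64(-0.4), 'y': np.float64(-3.6), 'z': np.float64(0.1), 'rz': np.float64(-7.1)}
{'x': np.float64(0.0), 'y': np.float64(-3.6), 'z': np.float64(0.1), 'rz': np.float64(-7.1)}
{'x': np.float64(0.5), 'y': np.float64(-3.6), 'z': np.float64(0.1), 'rz': np.float64(-7.1)}
{'x': np.float64(0.9), 'y': np.float64(-3.5), 'z': np.float64(0.1), 'rz': np.float64(-7.1)}
{'x': np.float64(1.3), 'y': np.float64(-3.4), 'z': np.float64(0.1), 'rz': np.float64(-7.1)}
{'x': np.float64(1.7), 'y': np.float64(-3.2), 'z': np.float64(0.1), 'rz': np.float64(-7.1)}
{'x': np.float64(2.1), 'y': np.float64(-3.0), 'z': np.float64(0.1), 'rz': np.float64(-7.1)}
{'x': np.float64(2.5), 'y': np.float64(-2.7), 'z': np.float64(0.1), 'rz': np.float64(-7.1)}
{'x': np.float64(2.8), 'y': np.float64(-2.4), 'z': np.float64(0.1), 'rz': np.float64(-7.1)}
{'x': np.float64(3.1), 'y': np.float64(-2.0), 'z': np.float64(0.1), 'rz': np.float64(-7.1)}
{'x': np.float64(3.3), 'y': np.float64(-1.6), 'z': np.float64(0.1), 'rz': np.float64(-7.1)}
{'x': np.float64(3.4), 'y': np.float64(-1.2), 'z': np.float64(0.1), 'rz': np.float64(-7.1)}
{'x': np.float64(3.6), 'y': np.float64(-0.8), 'z': np.float64(0.1), 'rz': np.float64(-7.1)}
{'x': np.float64(3.6), 'y': np.float64(-0.3), 'z': np.float64(0.1), 'rz': np.float64(-7.1)}
from [ 0.4499 -0.2047  0.1883] -14.6 t 13.55 w 0.0400878461694122
```

send_rows([
  {"fingers": 4, "x": -0.9, "y": -3.5, "z": 0.1, "rx": 0, "ry": 0, "rz": -7.1},
  {"fingers": 4, "x": -0.4, "y": -3.6, "z": 0.1, "rx": 0, "ry": 0, "rz": -7.1},
  {"fingers": 4, "x": 0, "y": -3.6, "z": 0.1, "rx": 0, "ry": 0, "rz": -7.1},
  {"fingers": 4, "x": 0.5, "y": -3.6, "z": 0.1, "rx": 0, "ry": 0, "rz": -7.1},
  {"fingers": 4, "x": 0.9, "y": -3.5, "z": 0.1, "rx": 0, "ry": 0, "rz": -7.1},
])

```text
time_s: 14.05
tool_pos: [0.4512, -0.0226, 0.182]
ee_rot: [-3.141, 0.002, 0.37]
force: [0.8, 0.8, -0.4]
grip_width: 0.0399
grip_force: 0.0
```

send_rows([
  {"fingers": 4, "x": 1.3, "y": -3.4, "z": 0.1, "rx": 0, "ry": 0, "rz": -7.1},
  {"fingers": 4, "x": 1.7, "y": -3.2, "z": 0.1, "rx": 0, "ry": 0, "rz": -7.1},
  {"fingers": 4, "x": 2.1, "y": -3, "z": 0.1, "rx": 0, "ry": 0, "rz": -7.1},
  {"fingers": 4, "x": 2.5, "y": -2.7, "z": 0.1, "rx": 0, "ry": 0, "rz": -7.1},
  {"fingers": 4, "x": 2.8, "y": -2.4, "z": 0.1, "rx": 0, "ry": 0, "rz": -7.1},
])

```text
time_s: 14.55
tool_pos: [0.4514, 0.1602, 0.1768]
ee_rot: [-3.14, 0.002, 0.99]
force: [0.4, 0.2, -0.4]
grip_width: 0.0397
grip_force: 0.0
```

send_rows([
  {"fingers": 4, "x": 3.1, "y": -2, "z": 0.1, "rx": 0, "ry": 0, "rz": -7.1},
  {"fingers": 4, "x": 3.3, "y": -1.6, "z": 0.1, "rx": 0, "ry": 0, "rz": -7.1},
  {"fingers": 4, "x": 3.4, "y": -1.2, "z": 0.1, "rx": 0, "ry": 0, "rz": -7.1},
  {"fingers": 4, "x": 3.6, "y": -0.8, "z": 0.1, "rx": 0, "ry": 0, "rz": -7.1},
  {"fingers": 4, "x": 3.6, "y": -0.3, "z": 0.1, "rx": 0, "ry": 0, "rz": -7.1},
])

```text
time_s: 15.05
tool_pos: [0.4523, 0.3427, 0.1715]
ee_rot: [-3.139, 0.001, 1.61]
force: [1.1, 0.8, -0.4]
grip_width: 0.0401
grip_force: 0.0
```

send_rows([
  {"fingers": 4, "x": 0, "y": 0, "z": 0, "rx": 0, "ry": 0, "rz": 0},
  {"fingers": 4, "x": 0, "y": 0, "z": 0, "rx": 0, "ry": 0, "rz": 0},
])

```text
time_s: 15.25
tool_pos: [0.4523, 0.3417, 0.1714]
ee_rot: [-3.139, 0.001, 1.605]
force: [0.2, -0.1, 0.4]
grip_width: 0.0401
grip_force: 0.0
```

Run:
```python
from h import *
x,y=grip(.4545,.427,-88.6);plan(x,y,.049,91.4,4,2)
s=snap('wrist','w8');t=snap('top','t8')
cv2.imwrite('pics/m8.png',np.hstack([cv2.resize(s['frame'],(400,300)),cv2.resize(t['frame'][110:260,300:500],(400,300))])[:,:,::-1])
print(px(s,[.4545,.427,.054])/1.28,px(s,[.457,.3225,.07])/1.28)
```

```text
{'x': np.float64(0.01), 'y': np.float64(0.11), 'z': np.float64(3.06), 'rz': np.float64(0.1)}
{'x': np.float64(0.01), 'y': np.float64(0.11), 'z': np.float64(3.06), 'rz': np.float64(0.1)}
{'x': np.float64(0.01), 'y': np.float64(0.11), 'z': np.float64(3.06), 'rz': np.float64(0.1)}
{'x': np.float64(0.01), 'y': np.float64(0.11), 'z': np.float64(3.06), 'rz': np.float64(0.1)}
from [0.4523 0.3417 0.1714] 92.0 t 15.25 w 0.04006214532730192
[204.29711564  59.92415814] [202.9636319 168.5644492]
```

View pics/m8.png

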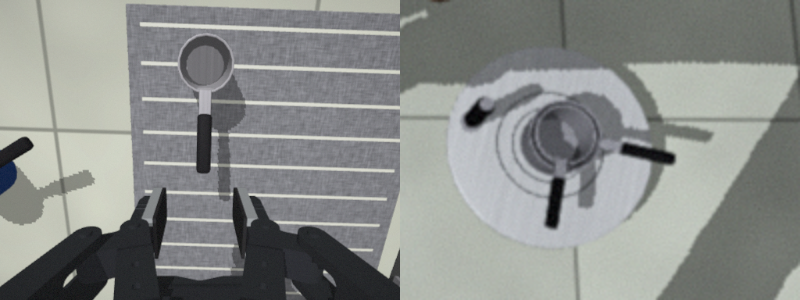

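The wrist view shows pan4's rim at (206,62) and handle tip at (203,172), as predicted. The stand crop shows pan3 nested in pan2, with handles a quarter turn apart and clear of the turning handle.

send_rows([
  {"fingers": 4, "x": 0, "y": 0.2, "z": 4, "rx": 0, "ry": 0, "rz": 0.3},
  {"fingers": 4, "x": 0, "y": 0.2, "z": 4, "rx": 0, "ry": 0, "rz": 0.3},
  {"fingers": 4, "x": 0, "y": 0, "z": 4, "rx": 0, "ry": 0, "rz": 0},
  {"fingers": 4, "x": 0, "y": 0, "z": 0.2, "rx": 0, "ry": 0, "rz": 0},
  {"fingers": 4, "x": 0, "y": 0, "z": 0, "rx": 0, "ry": 0, "rz": 0},
])

```text
time_s: 15.85
tool_pos: [0.4569, 0.3406, 0.0511]
ee_rot: [-3.14, 0.002, 1.593]
force: [0.4, -0.5, 0.3]
grip_width: 0.0399
grip_force: 0.0
```

send_rows([
  {"fingers": 0.5, "x": 0, "y": 0, "z": 0, "rx": 0, "ry": 0, "rz": 0},
  {"fingers": 0.5, "x": 0, "y": 0, "z": 0, "rx": 0, "ry": 0, "rz": 0},
  {"fingers": 0.5, "x": 0, "y": 0, "z": 0, "rx": 0, "ry": 0, "rz": 0},
  {"fingers": 0.5, "x": 0, "y": 0, "z": 0, "rx": 0, "ry": 0, "rz": 0},
  {"fingers": 0.5, "x": 0, "y": 0, "z": 0, "rx": 0, "ry": 0, "rz": 0},
])

```text
time_s: 16.35
tool_pos: [0.4581, 0.3414, 0.0525]
ee_rot: [3.14, -0.0, 1.593]
force: [1.1, -3.3, 7.4]
grip_width: 0.0126
grip_force: 60.9
```

send_rows([
  {"fingers": 0.5, "x": 0, "y": 0, "z": -2, "rx": 0, "ry": 0, "rz": 0},
  {"fingers": 0.5, "x": 0, "y": 0, "z": -4, "rx": 0, "ry": 0, "rz": 0},
  {"fingers": 0.5, "x": 0, "y": 0, "z": -4, "rx": 0, "ry": 0, "rz": 0},
  {"fingers": 0.5, "x": 0, "y": 0, "z": -4, "rx": 0, "ry": 0, "rz": 0},
  {"fingers": 0.5, "x": 0, "y": 0, "z": -1, "rx": 0, "ry": 0, "rz": 0},
])

```text
time_s: 16.85
tool_pos: [0.4584, 0.3429, 0.2059]
ee_rot: [3.137, -0.004, 1.594]
force: [1.4, -1.0, -0.9]
grip_width: 0.0128
grip_force: 59.9
```

Run:
```python
from h import *
g=load('w8');C=w(g,206*1.28,62*1.28,.054);T=w(g,203*1.28,172*1.28,.070);print(C,T)
x,y=grip(.5337,-.2266,345);print(x,y); plan(x,y,.2,165,20)
```

```text
[0.45619988 0.42518382 0.054     ] [0.45717692 0.31877377 0.07      ]
0.6158036952345708 -0.24859961883371426
{'x': np.float64(-3.0), 'y': np.float64(0.7), 'z': np.float64(0.0), 'rz': np.float64(-3.7)}
{'x': np.float64(-3.0), 'y': np.float64(0.5), 'z': np.float64(0.0), 'rz': np.float64(-3.7)}
{'x': np.float64(-3.0), 'y': np.float64(0.3), 'z': np.float64(0.0), 'rz': np.float64(-3.7)}
{'x': np.float64(-3.1), 'y': np.float64(0.1), 'z': np.float64(0.0), 'rz': np.float64(-3.7)}
{'x': np.float64(-3.1), 'y': np.float64(-0.1), 'z': np.float64(0.0), 'rz': np.float64(-3.7)}
{'x': np.float64(-3.0), 'y': np.float64(-0.3), 'z': np.float64(0.0), 'rz': np.float64(-3.7)}
{'x': np.float64(-3.0), 'y': np.float64(-0.5), 'z': np.float64(0.0), 'rz': np.float64(-3.7)}
{'x': np.float64(-3.0), 'y': np.float64(-0.6), 'z': np.float64(0.0), 'rz': np.float64(-3.7)}
{'x': np.float64(-2.9), 'y': np.float64(-0.8), 'z': np.float64(0.0), 'rz': np.float64(-3.7)}
{'x': np.float64(-2.9), 'y': np.float64(-1.0), 'z': np.float64(0.0), 'rz': np.float64(-3.7)}
{'x': np.float64(-2.8), 'y': np.float64(-1.2), 'z': np.float64(0
[... 228 characters left out ...]
t64(-2.5), 'y': np.float64(-1.7), 'z': np.float64(0.0), 'rz': np.float64(-3.7)}
{'x': np.float64(-2.4), 'y': np.float64(-1.9), 'z': np.float64(0.0), 'rz': np.float64(-3.7)}
{'x': np.float64(-2.3), 'y': np.float64(-2.0), 'z': np.float64(0.0), 'rz': np.float64(-3.7)}
{'x': np.float64(-2.2), 'y': np.float64(-2.2), 'z': np.float64(0.0), 'rz': np.float64(-3.7)}
{'x': np.float64(-2.0), 'y': np.float64(-2.3), 'z': np.float64(0.0), 'rz': np.float64(-3.7)}
{'x': np.float64(-1.9), 'y': np.float64(-2.4), 'z': np.float64(0.0), 'rz': np.float64(-3.7)}
{'x': np.float64(-1.7), 'y': np.float64(-2.5), 'z': np.float64(0.0), 'rz': np.float64(-3.7)}
from [0.4584 0.3429 0.2059] 91.3 t 16.85 w 0.01282640663739229
```

send_rows([
  {"fingers": 0.5, "x": -3, "y": 0.7, "z": 0, "rx": 0, "ry": 0, "rz": -3.7},
  {"fingers": 0.5, "x": -3, "y": 0.5, "z": 0, "rx": 0, "ry": 0, "rz": -3.7},
  {"fingers": 0.5, "x": -3, "y": 0.3, "z": 0, "rx": 0, "ry": 0, "rz": -3.7},
  {"fingers": 0.5, "x": -3.1, "y": 0.1, "z": 0, "rx": 0, "ry": 0, "rz": -3.7},
  {"fingers": 0.5, "x": -3.1, "y": -0.1, "z": 0, "rx": 0, "ry": 0, "rz": -3.7},
])

```text
time_s: 17.35
tool_pos: [0.4951, 0.1917, 0.201]
ee_rot: [-3.141, 0.0, 1.92]
force: [0.5, 1.0, -1.4]
grip_width: 0.0125
grip_force: 59.9
```

send_rows([
  {"fingers": 0.5, "x": -3, "y": -0.3, "z": 0, "rx": 0, "ry": 0, "rz": -3.7},
  {"fingers": 0.5, "x": -3, "y": -0.5, "z": 0, "rx": 0, "ry": 0, "rz": -3.7},
  {"fingers": 0.5, "x": -3, "y": -0.6, "z": 0, "rx": 0, "ry": 0, "rz": -3.7},
  {"fingers": 0.5, "x": -2.9, "y": -0.8, "z": 0, "rx": 0, "ry": 0, "rz": -3.7},
  {"fingers": 0.5, "x": -2.9, "y": -1, "z": 0, "rx": 0, "ry": 0, "rz": -3.7},
])

```text
time_s: 17.85
tool_pos: [0.5346, 0.0451, 0.201]
ee_rot: [-3.141, -0.0, 2.242]
force: [-0.5, 0.5, -0.1]
grip_width: 0.0123
grip_force: 59.9
```

send_rows([
  {"fingers": 0.5, "x": -2.8, "y": -1.2, "z": 0, "rx": 0, "ry": 0, "rz": -3.7},
  {"fingers": 0.5, "x": -2.7, "y": -1.4, "z": 0, "rx": 0, "ry": 0, "rz": -3.7},
  {"fingers": 0.5, "x": -2.6, "y": -1.6, "z": 0, "rx": 0, "ry": 0, "rz": -3.7},
  {"fingers": 0.5, "x": -2.5, "y": -1.7, "z": 0, "rx": 0, "ry": 0, "rz": -3.7},
  {"fingers": 0.5, "x": -2.4, "y": -1.9, "z": 0, "rx": 0, "ry": 0, "rz": -3.7},
])

```text
time_s: 18.35
tool_pos: [0.5734, -0.1021, 0.201]
ee_rot: [-3.141, -0.0, 2.565]
force: [0.3, -0.5, -1.3]
grip_width: 0.0127
grip_force: 59.9
```

send_rows([
  {"fingers": 0.5, "x": -2.3, "y": -2, "z": 0, "rx": 0, "ry": 0, "rz": -3.7},
  {"fingers": 0.5, "x": -2.2, "y": -2.2, "z": 0, "rx": 0, "ry": 0, "rz": -3.7},
  {"fingers": 0.5, "x": -2, "y": -2.3, "z": 0, "rx": 0, "ry": 0, "rz": -3.7},
  {"fingers": 0.5, "x": -1.9, "y": -2.4, "z": 0, "rx": 0, "ry": 0, "rz": -3.7},
  {"fingers": 0.5, "x": -1.7, "y": -2.5, "z": 0, "rx": 0, "ry": 0, "rz": -3.7},
])

```text
time_s: 18.85
tool_pos: [0.6148, -0.2494, 0.2008]
ee_rot: [-3.142, -0.001, 2.888]
force: [1.7, -0.5, -1.0]
grip_width: 0.0121
grip_force: 59.9
```

send_rows([
  {"fingers": 0.5, "x": 0, "y": 0, "z": 0, "rx": 0, "ry": 0, "rz": 0},
  {"fingers": 0.5, "x": 0, "y": 0, "z": 0, "rx": 0, "ry": 0, "rz": 0},
  {"fingers": 0.5, "x": 0, "y": 0, "z": 0, "rx": 0, "ry": 0, "rz": 0},
])

```text
time_s: 19.15
tool_pos: [0.6147, -0.2468, 0.2011]
ee_rot: [3.141, -0.001, 2.886]
force: [-0.2, -0.3, -0.9]
grip_width: 0.0123
grip_force: 59.9
```

Run:
```python
from h import *
plan(.616,-.2486,.1,165,1,2)
s=snap('scene','s9');t=snap('wrist','w9')
cv2.imwrite('pics/m9.png',np.hstack([cv2.resize(s['frame'][180:360,110:300],(400,379)),np.vstack([cv2.resize(t['frame'],(400,300)),np.zeros((79,400,3),np.uint8)])])[:,:,::-1])
print(px(t,[.5337,-.2266,.09])/1.28,px(s,[.5337,-.2266,.094]))
```

```text
{'x': np.float64(-0.17), 'y': np.float64(-0.14), 'z': np.float64(10.11), 'rz': np.float64(0.4)}
from [ 0.6147 -0.2468  0.2011] 165.4 t 19.15 w 0.012282286001607313
[198.79023825  61.46587009] [184.58947999 280.44746376]
```

View pics/m9.png

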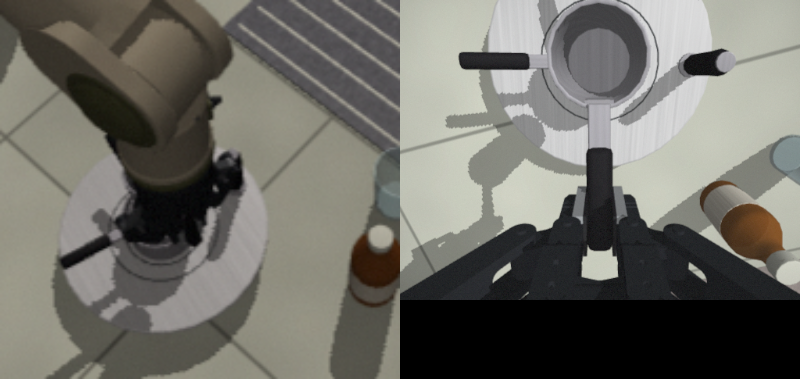

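In the wrist view the set is in line ahead of the held pan4, with pan2's handle at row 61 as predicted. The bottle is clear, so I'll lower.

send_rows([
  {"fingers": 0.5, "x": -0.2, "y": -0.1, "z": 3, "rx": 0, "ry": 0, "rz": 0},
  {"fingers": 0.5, "x": 0, "y": 0, "z": 3, "rx": 0, "ry": 0, "rz": 0},
  {"fingers": 0.5, "x": 0, "y": 0, "z": 2.5, "rx": 0, "ry": 0, "rz": 0},
  {"fingers": 0.5, "x": 0, "y": 0, "z": 1, "rx": 0, "ry": 0, "rz": 0},
  {"fingers": 0.5, "x": 0, "y": 0, "z": 0, "rx": 0, "ry": 0, "rz": 0},
])

```text
time_s: 19.75
tool_pos: [0.6161, -0.2486, 0.1053]
ee_rot: [3.141, -0.002, 2.887]
force: [-0.1, -0.4, 0.3]
grip_width: 0.0126
grip_force: 59.9
```

send_rows([
  {"fingers": 0.5, "x": 0, "y": 0, "z": 0.4, "rx": 0, "ry": 0, "rz": 0},
  {"fingers": 0.5, "x": 0, "y": 0, "z": 0, "rx": 0, "ry": 0, "rz": 0},
  {"fingers": 0.5, "x": 0, "y": 0, "z": 0.2, "rx": 0, "ry": 0, "rz": 0},
  {"fingers": 0.5, "x": 0, "y": 0, "z": 0, "rx": 0, "ry": 0, "rz": 0},
])

```text
time_s: 20.15
tool_pos: [0.6168, -0.2496, 0.1008]
ee_rot: [-3.141, 0.001, 2.885]
force: [-1.2, 0.4, -0.8]
grip_width: 0.0123
grip_force: 60.0
```

send_rows([
  {"fingers": 0.5, "x": 0, "y": 0, "z": 0.2, "rx": 0, "ry": 0, "rz": 0},
  {"fingers": 0.5, "x": 0, "y": 0, "z": 0, "rx": 0, "ry": 0, "rz": 0},
  {"fingers": 0.5, "x": 0, "y": 0, "z": 0.2, "rx": 0, "ry": 0, "rz": 0},
  {"fingers": 0.5, "x": 0, "y": 0, "z": 0, "rx": 0, "ry": 0, "rz": 0},
])

```text
time_s: 20.55
tool_pos: [0.6174, -0.2497, 0.0968]
ee_rot: [-3.141, 0.001, 2.885]
force: [0.8, 0.0, 5.5]
grip_width: 0.0126
grip_force: 60.7
```

send_rows([
  {"fingers": 0.5, "x": 0, "y": 0, "z": 0.2, "rx": 0, "ry": 0, "rz": 0},
  {"fingers": 0.5, "x": 0, "y": 0, "z": 0, "rx": 0, "ry": 0, "rz": 0},
])

```text
time_s: 20.75
tool_pos: [0.6183, -0.25, 0.0956]
ee_rot: [-3.141, 0.003, 2.885]
force: [1.5, -2.8, 10.6]
grip_width: 0.0128
grip_force: 61.2
```

Pan4 touched down at 0.0965, about the home height (expected 0.0955). I'll release and rise.

send_rows([
  {"fingers": 2, "x": 0, "y": 0, "z": 0, "rx": 0, "ry": 0, "rz": 0},
  {"fingers": 3.5, "x": 0, "y": 0, "z": 0, "rx": 0, "ry": 0, "rz": 0},
  {"fingers": 4, "x": 0, "y": 0, "z": 0, "rx": 0, "ry": 0, "rz": 0},
  {"fingers": 4, "x": 0, "y": 0, "z": -4, "rx": 0, "ry": 0, "rz": 0},
  {"fingers": 4, "x": 0, "y": 0, "z": -4, "rx": 0, "ry": 0, "rz": 0},
])

```text
time_s: 21.25
tool_pos: [0.6157, -0.2492, 0.1738]
ee_rot: [3.141, -0.003, 2.886]
force: [1.0, -0.5, 1.2]
grip_width: 0.04
grip_force: 0.0
```

send_rows([
  {"fingers": 4, "x": -4, "y": 0, "z": -1, "rx": 0, "ry": 0, "rz": 0},
  {"fingers": 4, "x": -5, "y": 0, "z": 0, "rx": 0, "ry": 0, "rz": 0},
  {"fingers": 4, "x": -5, "y": 0, "z": 0, "rx": 0, "ry": 0, "rz": 0},
  {"fingers": 4, "x": 0, "y": 0, "z": 0, "rx": 0, "ry": 0, "rz": 0},
  {"fingers": 4, "x": 0, "y": 0, "z": 0, "rx": 0, "ry": 0, "rz": 0},
])

```text
time_s: 21.75
tool_pos: [0.7522, -0.2844, 0.1827]
ee_rot: [3.141, -0.002, 2.886]
force: [-1.3, 0.6, -0.1]
grip_width: 0.0398
grip_force: 0.0
```

Run:
```python
from h import *
s=snap('scene','s10');t=snap('top','t10');g=snap('wrist','w10')
cv2.imwrite('pics/m10.png',np.vstack([np.hstack([cv2.resize(s['frame'][210:350,120:270],(400,373)),cv2.resize(t['frame'][110:250,300:450],(400,373))]),np.hstack([cv2.resize(g['frame'],(302,227)),np.zeros((227,498,3),np.uint8)])])[:,:,::-1])
plan(.559,-.129,.18,75,12)
```

```text
{'x': np.float64(1.9), 'y': np.float64(0.9), 'z': np.float64(0.0), 'rz': np.float64(7.5)}
{'x': np.float64(2.0), 'y': np.float64(0.6), 'z': np.float64(0.0), 'rz': np.float64(7.5)}
{'x': np.float64(2.0), 'y': np.float64(0.3), 'z': np.float64(0.0), 'rz': np.float64(7.5)}
{'x': np.float64(2.1), 'y': np.float64(0.1), 'z': np.float64(0.0), 'rz': np.float64(7.5)}
{'x': np.float64(2.0), 'y': np.float64(-0.2), 'z': np.float64(0.0), 'rz': np.float64(7.5)}
{'x': np.float64(2.0), 'y': np.float64(-0.5), 'z': np.float64(0.0), 'rz': np.float64(7.5)}
{'x': np.float64(1.9), 'y': np.float64(-0.7), 'z': np.float64(0.0), 'rz': np.float64(7.5)}
{'x': np.float64(1.8), 'y': np.float64(-1.0), 'z': np.float64(0.0), 'rz': np.float64(7.5)}
{'x': np.float64(1.7), 'y': np.float64(-1.2), 'z': np.float64(0.0), 'rz': np.float64(7.5)}
{'x': np.float64(1.5), 'y': np.float64(-1.4), 'z': np.float64(0.0), 'rz': np.float64(7.5)}
{'x': np.float64(1.3), 'y': np.float64(-1.6), 'z': np.float64(0.0), 'rz': np.float64(7.5)}
{'x': np.float64(1.1), 'y': np.float64(-1.8), 'z': np.float64(0.0), 'rz': np.float64(7.5)}
from [ 0.7509 -0.2847  0.1841] 165.3 t 21.9 w 0.04020878848080444
```

View pics/m10.png

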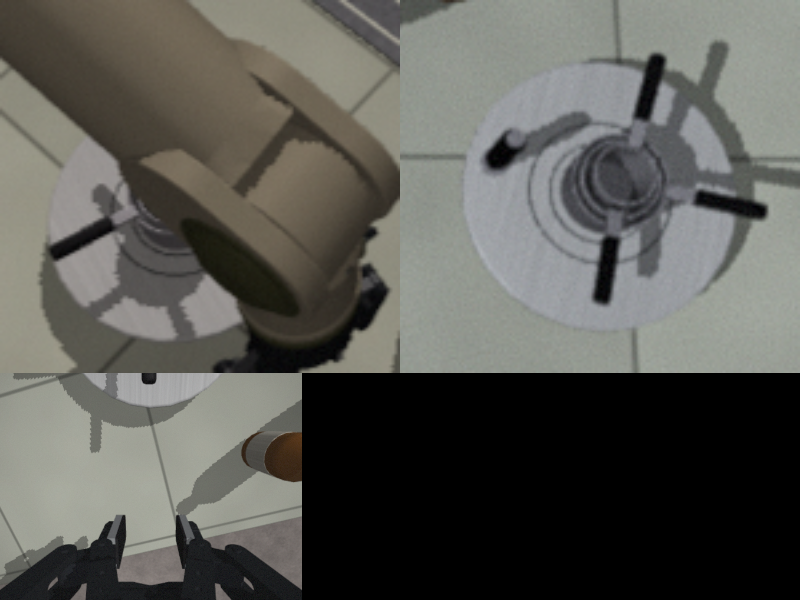

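The top crop shows all three pans nested and concentric. Handles point up, right and down, about 90° apart, and the turning handle at (510,145) is in the free quarter. Next I'll go to the turning handle.

send_rows([
  {"fingers": 4, "x": 1.9, "y": 0.9, "z": 0, "rx": 0, "ry": 0, "rz": 7.5},
  {"fingers": 4, "x": 2, "y": 0.6, "z": 0, "rx": 0, "ry": 0, "rz": 7.5},
  {"fingers": 4, "x": 2, "y": 0.3, "z": 0, "rx": 0, "ry": 0, "rz": 7.5},
  {"fingers": 4, "x": 2.1, "y": 0.1, "z": 0, "rx": 0, "ry": 0, "rz": 7.5},
  {"fingers": 4, "x": 2, "y": -0.2, "z": 0, "rx": 0, "ry": 0, "rz": 7.5},
])

```text
time_s: 22.4
tool_pos: [0.6702, -0.2193, 0.1849]
ee_rot: [-3.141, 0.0, 2.225]
force: [-0.1, 0.2, -0.0]
grip_width: 0.0398
grip_force: 0.0
```

send_rows([
  {"fingers": 4, "x": 2, "y": -0.5, "z": 0, "rx": 0, "ry": 0, "rz": 7.5},
  {"fingers": 4, "x": 1.9, "y": -0.7, "z": 0, "rx": 0, "ry": 0, "rz": 7.5},
  {"fingers": 4, "x": 1.8, "y": -1, "z": 0, "rx": 0, "ry": 0, "rz": 7.5},
  {"fingers": 4, "x": 1.7, "y": -1.2, "z": 0, "rx": 0, "ry": 0, "rz": 7.5},
  {"fingers": 4, "x": 1.5, "y": -1.4, "z": 0, "rx": 0, "ry": 0, "rz": 7.5},
])

```text
time_s: 22.9
tool_pos: [0.5902, -0.1549, 0.1849]
ee_rot: [3.141, 0.0, 1.57]
force: [0.2, 0.3, 0.4]
grip_width: 0.04
grip_force: 0.0
```

send_rows([
  {"fingers": 4, "x": 1.3, "y": -1.6, "z": 0, "rx": 0, "ry": 0, "rz": 7.5},
  {"fingers": 4, "x": 1.1, "y": -1.8, "z": 0, "rx": 0, "ry": 0, "rz": 7.5},
  {"fingers": 4, "x": 0, "y": 0, "z": 0, "rx": 0, "ry": 0, "rz": 0},
  {"fingers": 4, "x": 0, "y": 0, "z": 0, "rx": 0, "ry": 0, "rz": 0},
])

```text
time_s: 23.3
tool_pos: [0.559, -0.1291, 0.1851]
ee_rot: [3.141, 0.0, 1.317]
force: [0.6, 0.1, 0.5]
grip_width: 0.0401
grip_force: 0.0
```

Run:
```python
from h import *
t=load('t10');print(w(t,342.4,162.5,.128))
plan(.559,-.129,.081,75,1,2)
# black steel-tip detection in the wrist view: save numbers only
s=snap('wrist','w11');p=px(s,[.559,-.129,.128]);print(p)
cv2.imwrite('pics/m11.png',np.hstack([cv2.resize(s['frame'],(640,480))])[:,:,::-1])
```

```text
[ 0.55669345 -0.12821333  0.128     ]
{'x': np.float64(0.01), 'y': np.float64(-0.01), 'z': np.float64(10.41), 'rz': np.float64(0.4)}
from [ 0.559  -0.1291  0.1851] 75.4 t 23.3 w 0.040086301311044015
[253.54137635 212.41474859]
```

View pics/m11.png

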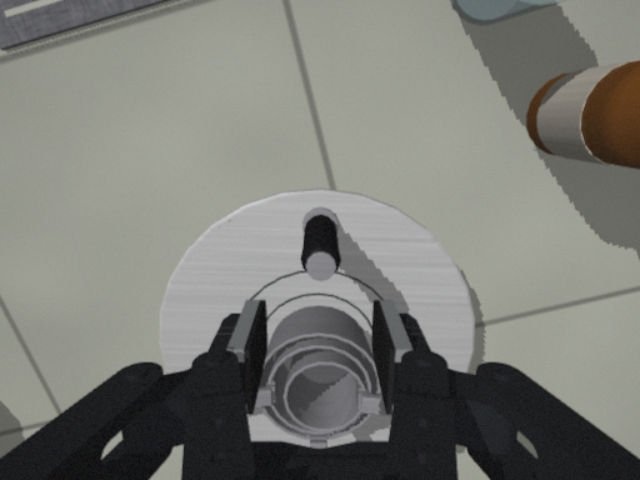

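The wrist view shows the turning handle's tip at (321,265), within 2 mm of prediction and between the fingers, with the bottle clear. I'll lower and close.

send_rows([
  {"fingers": 4, "x": 0, "y": 0.1, "z": 3, "rx": 0, "ry": 0, "rz": 0},
  {"fingers": 4, "x": 0, "y": 0, "z": 4, "rx": 0, "ry": 0, "rz": 0},
  {"fingers": 4, "x": 0, "y": 0, "z": 3.2, "rx": 0, "ry": 0, "rz": 0},
  {"fingers": 4, "x": 0, "y": 0, "z": 0, "rx": 0, "ry": 0, "rz": 0},
  {"fingers": 4, "x": 0, "y": 0, "z": 0, "rx": 0, "ry": 0, "rz": 0},
])

```text
time_s: 23.85
tool_pos: [0.5606, -0.1298, 0.0823]
ee_rot: [-3.141, 0.0, 1.315]
force: [-0.1, 0.6, 0.4]
grip_width: 0.0399
grip_force: 0.0
```

send_rows([
  {"fingers": 1.5, "x": 0, "y": 0, "z": 0, "rx": 0, "ry": 0, "rz": 0},
  {"fingers": 1.5, "x": 0, "y": 0, "z": 0, "rx": 0, "ry": 0, "rz": 0},
  {"fingers": 1.5, "x": 0, "y": 0, "z": 0, "rx": 0, "ry": 0, "rz": 0},
  {"fingers": 1.5, "x": 0, "y": 0, "z": 0, "rx": 0, "ry": 0, "rz": 0},
])

```text
time_s: 24.25
tool_pos: [0.5614, -0.1298, 0.084]
ee_rot: [3.139, 0.0, 1.314]
force: [-1.1, -0.7, 7.8]
grip_width: 0.0199
grip_force: 59.1
```

Run:
```python
from h import *
st=manip.read_state();p=st['tool_pos'];print(p,st['force'],st['ee_rot'])
c=np.array([.533,-.2262]);d=p[:2]-c;print(np.hypot(*d),np.degrees(np.arctan2(d[1],d[0])))
# circle rows: 7.5 deg each, radius .1, starting at current angle, fixed heading
r=Rm(st['ee_rot']);a0=np.arctan2(d[1],d[0])
for i in range(50):
    a,b=a0+np.radians(7.5*i),a0+np.radians(7.5*(i+1)); v=.1*np.array([np.cos(b)-np.cos(a),np.sin(b)-np.sin(a),0]); q=r.T@v*100; print(i,q[:2].round(2),end='; ')
```

```text
[ 0.56142055 -0.12978502  0.08400387] [-1.05379826 -0.70342609  7.76849319] [3.13879877e+00 5.25035193e-05 1.31437210e+00]
0.10051654393881611 73.57589445976029
0 [-0.05 -1.31]; 1 [-0.22 -1.29]; 2 [-0.38 -1.25]; 3 [-0.54 -1.19]; 4 [-0.69 -1.11]; 5 [-0.83 -1.01]; 6 [-0.96 -0.89]; 7 [-1.07 -0.76]; 8 [-1.16 -0.61]; 9 [-1.23 -0.46]; 10 [-1.27 -0.29]; 11 [-1.3  -0.12]; 12 [-1.31  0.05]; 13 [-1.29  0.22]; 14 [-1.25  0.38]; 15 [-1.19  0.54]; 16 [-1.11  0.69]; 17 [-1.01  0.83]; 18 [-0.89  0.96]; 19 [-0.76  1.07]; 20 [-0.61  1.16]; 21 [-0.46  1.23]; 22 [-0.29  1.27]; 23 [-0.12  1.3 ]; 24 [0.05 1.31]; 25 [0.22 1.29]; 26 [0.38 1.25]; 27 [0.54 1.19]; 28 [0.69 1.11]; 29 [0.83 1.01]; 30 [0.96 0.89]; 31 [1.07 0.76]; 32 [1.16 0.61]; 33 [1.23 0.46]; 34 [1.27 0.29]; 35 [1.3  0.12]; 36 [ 1.31 -0.05]; 37 [ 1.29 -0.22]; 38 [ 1.25 -0.38]; 39 [ 1.19 -0.54]; 40 [ 1.11 -0.69]; 41 [ 1.01 -0.83]; 42 [ 0.89 -0.96]; 43 [ 0.76 -1.07]; 44 [ 0.61 -1.16]; 45 [ 0.46 -1.23]; 46 [ 0.29 -1.27]; 47 [ 0.12 -1.3 ]; 48 [-0.05 -1.31]; 49 [-0.22 -1.29];
```

send_rows([
  {"fingers": 1.5, "x": -0.05, "y": -1.3, "z": 0, "rx": 0, "ry": 0, "rz": 0},
  {"fingers": 1.5, "x": -0.2, "y": -1.3, "z": 0, "rx": 0, "ry": 0, "rz": 0},
  {"fingers": 1.5, "x": -0.4, "y": -1.25, "z": 0, "rx": 0, "ry": 0, "rz": 0},
  {"fingers": 1.5, "x": -0.55, "y": -1.2, "z": 0, "rx": 0, "ry": 0, "rz": 0},
  {"fingers": 1.5, "x": -0.7, "y": -1.1, "z": 0, "rx": 0, "ry": 0, "rz": 0},
])

```text
time_s: 24.75
tool_pos: [0.4977, -0.1316, 0.084]
ee_rot: [3.137, -0.001, 1.316]
force: [3.9, 2.2, 8.3]
grip_width: 0.0195
grip_force: 60.2
```

send_rows([
  {"fingers": 1.5, "x": -0.85, "y": -1, "z": 0, "rx": 0, "ry": 0, "rz": 0},
  {"fingers": 1.5, "x": -0.95, "y": -0.9, "z": 0, "rx": 0, "ry": 0, "rz": 0},
  {"fingers": 1.5, "x": -1.05, "y": -0.75, "z": 0, "rx": 0, "ry": 0, "rz": 0},
  {"fingers": 1.5, "x": -1.15, "y": -0.6, "z": 0, "rx": 0, "ry": 0, "rz": 0},
  {"fingers": 1.5, "x": -1.25, "y": -0.45, "z": 0, "rx": 0, "ry": 0, "rz": 0},
])

```text
time_s: 25.25
tool_pos: [0.4472, -0.173, 0.0839]
ee_rot: [3.14, -0.0, 1.316]
force: [-1.3, 4.7, 15.4]
grip_width: 0.0193
grip_force: 60.8
```

send_rows([
  {"fingers": 1.5, "x": -1.25, "y": -0.3, "z": 0, "rx": 0, "ry": 0, "rz": 0},
  {"fingers": 1.5, "x": -1.3, "y": -0.1, "z": 0, "rx": 0, "ry": 0, "rz": 0},
  {"fingers": 1.5, "x": -1.3, "y": 0.05, "z": 0, "rx": 0, "ry": 0, "rz": 0},
  {"fingers": 1.5, "x": -1.3, "y": 0.2, "z": 0, "rx": 0, "ry": 0, "rz": 0},
  {"fingers": 1.5, "x": -1.25, "y": 0.4, "z": 0, "rx": 0, "ry": 0, "rz": 0},
])

```text
time_s: 25.75
tool_pos: [0.4328, -0.2365, 0.0839]
ee_rot: [3.141, 0.001, 1.315]
force: [-3.2, 2.8, 15.3]
grip_width: 0.0199
grip_force: 60.8
```

Run:
```python
from h import *
st=manip.read_state();p=st['tool_pos']
c=np.array([.533,-.2262]);d=p[:2]-c;print(np.hypot(*d),np.degrees(np.arctan2(d[1],d[0])),st['wrist_torque'],st['ee_rot'],st['grip_width'])
```

```text
0.10071109748341425 -174.15145212746629 [0.51542813 0.45893347 0.01493747] [3.14075768e+00 7.21624547e-04 1.31495023e+00] 0.019947398722828923
```

send_rows([
  {"fingers": 1.5, "x": -1.2, "y": 0.55, "z": -0.1, "rx": 0, "ry": 0, "rz": 0},
  {"fingers": 1.5, "x": -1.1, "y": 0.7, "z": -0.1, "rx": 0, "ry": 0, "rz": 0},
  {"fingers": 1.5, "x": -1, "y": 0.85, "z": 0, "rx": 0, "ry": 0, "rz": 0},
  {"fingers": 1.5, "x": -0.9, "y": 0.95, "z": 0, "rx": 0, "ry": 0, "rz": 0},
  {"fingers": 1.5, "x": -0.75, "y": 1.05, "z": 0, "rx": 0, "ry": 0, "rz": 0},
])

```text
time_s: 26.25
tool_pos: [0.4606, -0.2954, 0.0842]
ee_rot: [-3.141, 0.0, 1.314]
force: [-0.9, 2.5, -6.5]
grip_width: 0.0196
grip_force: 60.8
```

send_rows([
  {"fingers": 1.5, "x": -0.6, "y": 1.15, "z": 0, "rx": 0, "ry": 0, "rz": 0},
  {"fingers": 1.5, "x": -0.45, "y": 1.25, "z": 0, "rx": 0, "ry": 0, "rz": 0},
  {"fingers": 1.5, "x": -0.3, "y": 1.25, "z": 0, "rx": 0, "ry": 0, "rz": 0},
  {"fingers": 1.5, "x": -0.1, "y": 1.3, "z": 0, "rx": 0, "ry": 0, "rz": 0},
  {"fingers": 1.5, "x": 0.05, "y": 1.3, "z": 0, "rx": 0, "ry": 0, "rz": 0},
])

```text
time_s: 26.75
tool_pos: [0.5181, -0.3245, 0.0842]
ee_rot: [-3.141, 0.0, 1.314]
force: [-3.6, 0.9, -5.5]
grip_width: 0.0194
grip_force: 60.8
```

send_rows([
  {"fingers": 1.5, "x": 0.2, "y": 1.3, "z": 0, "rx": 0, "ry": 0, "rz": 0},
  {"fingers": 1.5, "x": 0.4, "y": 1.25, "z": 0, "rx": 0, "ry": 0, "rz": 0},
  {"fingers": 1.5, "x": 0.55, "y": 1.2, "z": 0, "rx": 0, "ry": 0, "rz": 0},
  {"fingers": 1.5, "x": 0.7, "y": 1.1, "z": 0, "rx": 0, "ry": 0, "rz": 0},
  {"fingers": 1.5, "x": 0.85, "y": 1, "z": 0, "rx": 0, "ry": 0, "rz": 0},
])

```text
time_s: 27.25
tool_pos: [0.5818, -0.3123, 0.0842]
ee_rot: [3.141, 0.0, 1.315]
force: [-2.5, -1.5, -5.3]
grip_width: 0.0192
grip_force: 60.8
```

Run:
```python
from h import *
st=manip.read_state();p=st['tool_pos']
c=np.array([.533,-.2262]);d=p[:2]-c;print(np.hypot(*d),np.degrees(np.arctan2(d[1],d[0])),st['ee_rot'],st['grip_width'])
```

```text
0.09900307688445029 -60.442180307141456 [3.14137876e+00 3.04911614e-04 1.31455209e+00] 0.019212638729952065
```

send_rows([
  {"fingers": 1.5, "x": 0.95, "y": 0.9, "z": 0, "rx": 0, "ry": 0, "rz": 0},
  {"fingers": 1.5, "x": 1.05, "y": 0.75, "z": 0, "rx": 0, "ry": 0, "rz": 0},
  {"fingers": 1.5, "x": 1.15, "y": 0.6, "z": 0, "rx": 0, "ry": 0, "rz": 0},
  {"fingers": 1.5, "x": 1.25, "y": 0.45, "z": 0, "rx": 0, "ry": 0, "rz": 0},
  {"fingers": 1.5, "x": 1.25, "y": 0.3, "z": 0, "rx": 0, "ry": 0, "rz": 0},
])

```text
time_s: 27.75
tool_pos: [0.6245, -0.2643, 0.0842]
ee_rot: [-3.141, 0.0, 1.315]
force: [-4.5, -1.3, -4.2]
grip_width: 0.0197
grip_force: 60.8
```

send_rows([
  {"fingers": 1.5, "x": 1.3, "y": 0.1, "z": 0, "rx": 0, "ry": 0, "rz": 0},
  {"fingers": 1.5, "x": 1.3, "y": -0.05, "z": 0, "rx": 0, "ry": 0, "rz": 0},
  {"fingers": 1.5, "x": 1.3, "y": -0.2, "z": 0, "rx": 0, "ry": 0, "rz": 0},
  {"fingers": 1.5, "x": 1.25, "y": -0.4, "z": 0, "rx": 0, "ry": 0, "rz": 0},
  {"fingers": 1.5, "x": 1.2, "y": -0.55, "z": 0, "rx": 0, "ry": 0, "rz": 0},
])

```text
time_s: 28.25
tool_pos: [0.6292, -0.2004, 0.0842]
ee_rot: [-3.141, 0.0, 1.314]
force: [-3.3, -4.6, -5.9]
grip_width: 0.0193
grip_force: 60.8
```

send_rows([
  {"fingers": 1.5, "x": 1.1, "y": -0.7, "z": 0, "rx": 0, "ry": 0, "rz": 0},
  {"fingers": 1.5, "x": 1, "y": -0.85, "z": 0, "rx": 0, "ry": 0, "rz": 0},
  {"fingers": 1.5, "x": 0.9, "y": -0.95, "z": 0, "rx": 0, "ry": 0, "rz": 0},
  {"fingers": 1.5, "x": 0.75, "y": -1.05, "z": 0, "rx": 0, "ry": 0, "rz": 0},
  {"fingers": 1.5, "x": 0.6, "y": -1.15, "z": 0, "rx": 0, "ry": 0, "rz": 0},
])

```text
time_s: 28.75
tool_pos: [0.5944, -0.1469, 0.0842]
ee_rot: [3.141, 0.0, 1.314]
force: [-0.6, -6.8, -9.1]
grip_width: 0.0195
grip_force: 60.5
```

send_rows([
  {"fingers": 1.5, "x": 0.45, "y": -1.25, "z": 0, "rx": 0, "ry": 0, "rz": 0},
  {"fingers": 1.5, "x": 0.3, "y": -1.25, "z": 0, "rx": 0, "ry": 0, "rz": 0},
  {"fingers": 1.5, "x": 0.1, "y": -1.3, "z": 0, "rx": 0, "ry": 0, "rz": 0},
  {"fingers": 1.5, "x": 0, "y": -0.6, "z": 0, "rx": 0, "ry": 0, "rz": 0},
  {"fingers": 1.5, "x": 0, "y": 0, "z": 0, "rx": 0, "ry": 0, "rz": 0},
])

```text
time_s: 29.25
tool_pos: [0.5532, -0.1275, 0.0842]
ee_rot: [-3.141, 0.0, 1.314]
force: [-2.9, -5.0, -10.2]
grip_width: 0.0195
grip_force: 60.3
```

Run:
```python
from h import *
st=manip.read_state();p=st['tool_pos']
c=np.array([.533,-.2262]);d=p[:2]-c;print(np.hypot(*d),np.degrees(np.arctan2(d[1],d[0])),st['ee_rot'],st['grip_width'])
```

```text
0.10071080097619858 78.45055103994424 [-3.14062483e+00  4.03052068e-04  1.31441271e+00] 0.01948360743187496
```

The stand has gone round about 365°. I'll release and withdraw upward.

send_rows([
  {"fingers": 2.5, "x": 0, "y": 0, "z": 0, "rx": 0, "ry": 0, "rz": 0},
  {"fingers": 4, "x": 0, "y": 0, "z": 0, "rx": 0, "ry": 0, "rz": 0},
  {"fingers": 4, "x": 0, "y": 0, "z": 0, "rx": 0, "ry": 0, "rz": 0},
  {"fingers": 4, "x": 0, "y": 0, "z": -3, "rx": 0, "ry": 0, "rz": 0},
  {"fingers": 4, "x": 0, "y": 0, "z": -4, "rx": 0, "ry": 0, "rz": 0},
])

```text
time_s: 29.75
tool_pos: [0.5542, -0.127, 0.1539]
ee_rot: [-3.139, -0.0, 1.315]
force: [0.6, -0.1, -0.1]
grip_width: 0.0401
grip_force: 0.0
```

send_rows([
  {"fingers": 4, "x": 0, "y": 0, "z": -4, "rx": 0, "ry": 0, "rz": 0},
  {"fingers": 4, "x": 4, "y": 0, "z": -1, "rx": 0, "ry": 0, "rz": 0},
  {"fingers": 4, "x": 5, "y": 0, "z": 0, "rx": 0, "ry": 0, "rz": 0},
  {"fingers": 4, "x": 5, "y": 0, "z": 0, "rx": 0, "ry": 0, "rz": 0},
  {"fingers": 4, "x": 5, "y": 0, "z": 0, "rx": 0, "ry": 0, "rz": 0},
])

```text
time_s: 30.25
tool_pos: [0.6036, 0.0582, 0.2052]
ee_rot: [3.14, -0.001, 1.314]
force: [1.1, -0.3, 0.4]
grip_width: 0.0401
grip_force: 0.0
```

send_rows([
  {"fingers": 4, "x": 4, "y": 0, "z": 0, "rx": 0, "ry": 0, "rz": 0},
  {"fingers": 4, "x": 2, "y": 0, "z": 0, "rx": 0, "ry": 0, "rz": 0},
  {"fingers": 4, "x": 0, "y": 0, "z": 0, "rx": 0, "ry": 0, "rz": 0},
  {"fingers": 4, "x": 0, "y": 0, "z": 0, "rx": 0, "ry": 0, "rz": 0},
])

```text
time_s: 30.65
tool_pos: [0.618, 0.1143, 0.2044]
ee_rot: [3.141, -0.0, 1.316]
force: [0.6, 0.2, 0.1]
grip_width: 0.0398
grip_force: 0.0
```

Run:
```python
from h import *
s=snap('scene','s12');t=snap('top','t12')
# dark (black handle) blobs on the stand, before/after, as polar positions about the plate centre
for f,n in(('t10','t10'),('t12','t12'),('s12','s12')):
    g=cv2.cvtColor(cv2.imread(f'pics/{f}.png'),cv2.COLOR_BGR2GRAY);cal=load(f)
    k,l,S,c=cv2.connectedComponentsWithStats((g<45).astype(np.uint8))
    for i in range(1,k):
        if 12<S[i,4]<400:
            P=w(cal,*c[i],.107);d=P[:2]-[.533,-.2262]
            if np.hypot(*d)<.17: print(n,S[i,4],np.hypot(*d).round(4),np.degrees(np.arctan2(d[1],d[0])).round(1))
```

```text
t10 131 0.0821 -18.0
t10 84 0.1054 80.4
t10 30 0.0302 114.1
t10 139 0.0916 -105.7
t10 134 0.0826 165.9
t12 111 0.1525 125.4
s12 111 0.0816 169.0
s12 104 0.0952 70.6
s12 21 0.0184 -101.1
s12 148 0.0753 -11.5
s12 136 0.0913 -99.3
```

After the turn, the scene picture puts the three handles at 169°, −99° and −12°, all at their proper radii. That matches the earlier fan turned about 5°, so the set is still nested and I'll hand in.

```bash
python3 -c "
from plant import manip
print(manip.job_done())"
```

```text
the job is handed in; nothing more can be done
None
```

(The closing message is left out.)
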